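Pin a pack of rack tiers and jack it up to the sampler pointer

ROBOT

A 6-joint arm with a two-finger parallel gripper is mounted at the origin on the work surface. World frame = base frame: x ahead of the robot, y to its left, z up, the work surface at z = 0. Lengths are in m, angles in degrees, forces in N, time in s.
With the tool pointing down it reaches from about 0.4 to 0.825 m from the base axis. Payload 7 kg.
Tool frame: the origin (TCP) lies on the centre line of the jaws, within the pads' length; the fingertips stand 19 mm ahead of it and the grasp point (between the pads) is the TCP (r.tip_extent is the distance from the TCP to the fingertips, in m); z points along the fingers, y is the line along which they close (so a half turn about z gives the same grasp; the last joint's range is limited). The gripper opens to 88 mm and grips with 3 to 60 N. Pads are 19 mm wide; open, the fingers measure 130 mm over their backs; the gripper's body (78 mm by 193 mm) begins 47 mm behind the grasp point.
Start: joints at [-55.056, 20.546, 0.682, 0, -70.136, -16.507], TCP at [0.213, -0.64, 0.246] pointing down, gripper open.
Joint ranges: [-176.03, 176.03], [-82.01, 121.73], [-58.28, 71.71], [-173.87, 95.51], [-174.79, -0.11], [-173.66, 173.66]. Speed limits (degrees/s): [136.94, 136.94, 172.46, 180, 180, 180].

INTERFACE

Orientations are given as [roll, pitch, yaw] about the fixed x, y, z axes, in that order (R = Rz(yaw) Ry(pitch) Rx(roll)).
In Python, from plant import r gives the robot as it stands. The module is installed in compiled form; this text tells all that it offers.
- The arm moves only by the tool jog_arm, never from a script. Its argument "deltas" is a list that holds one entry, the list of rows, each a list of 5 numbers: the opening, from -1 (shut) to 1 (fully open), then the shift along the world's x, y, z in cm, then the turn about the world's z in rad. In form: [[[claw, dx, dy, dz, turn], ...]]. A call has 1 to 8 rows; each row shifts and turns the commanded pose from where the row before left it; what a row does not reach is not made up. A row lasts 1/8 s, in which the tool goes at most 62.5 mm and 10.7 degrees, less where a joint would pass 70% of its speed; a pose out of reach is approached as far as the arm can. A call with a gripper value outside its range is refused whole. The fingers move at their own pace and stop on an object; "force" is the grip in N (left out, the last holds). Time passes only in rows, so rows that do not move let the fingers close. It gives the time, the measured TCP pose, the force, the opening and the grip force at its end, in the units of the state.
- r.get_state(): the state, without advancing time (a new reading comes with each control period).
- r.capture(name): name is "side" or "top"; returns the picture (400x640x3 uint8, blue, green, red); there is no depth.
- r.camera_info(name): a dict with "fx", "fy", "cx", "cy" (pixels), "view" (4x4, takes a point from world to camera coordinates). Camera axes: x right, y up, looking along -z (the intrinsics and any distortion apply to the point x, -y, -z); pixel columns grow to the right and rows downward; lengths in m; the calibration is good to about 2 mm. A picture is of the moment at which its call begins. camera_info takes no time and is no camera call.
- r.close_job(): hands the job in; it is judged then, once.
The state is a dict: "time_s": time; "joints": joint angles; "qd": joint speeds; "joint_torque": joint torques, N m; "tcp_pos": TCP position; "eef_rot": TCP orientation; "contact_force": force on the tool from outside, world axes, zero at the start; "moment": the same for the moment, N m; "gripper_width": finger opening in m; "gripper_force": force on a finger pad.
Only numpy, scipy, OpenCV 4.12 (cv2) and the standard library are available. Lean on these libraries where they do the work, as an engineer would, in place of code of your own. Each camera call takes 0.05 s, during which the arm holds its last target. There are 200 camera calls.

TASK

Stack all the loose white perforated rack tiers squarely on the low deck of the ratchet lift, long sides along the deck's long side and their middle holes over the deck's hole, and then pass the steel rod down through them all, fully home in the deck. Then press and release the lift's lever, one tooth a stroke, until the top face of the uppermost tier is as nearly level with the pointer's tip as the teeth allow; the deck cannot be let down again, so do not go past, do not lift it by hand, and leave the pointer and everything else on the bench where it is.

Things in the scene. Friction and masses are not known exactly. Their poses are not given: they have to be found in the camera images.
- plate0: a loose white plastic rack tier: flat plate 110 (its x) x 66 (its y) x 18 mm (its z), origin at its very centre (9 mm above its underside), the same either way up; a square through hole of 20 x 20 mm through its centre for the rod, eight dark shallow round marks round it; 0.09 to 0.18 kg. Two to four tiers are there, lying flat anywhere on the left half of the bench
- plate1: a loose white plastic rack tier: flat plate 110 (its x) x 66 (its y) x 18 mm (its z), origin at its very centre (9 mm above its underside), the same either way up; a square through hole of 20 x 20 mm through its centre for the rod, eight dark shallow round marks round it; 0.09 to 0.18 kg. Two to four tiers are there, lying flat anywhere on the left half of the bench
- plate2: a loose white plastic rack tier: flat plate 110 (its x) x 66 (its y) x 18 mm (its z), origin at its very centre (9 mm above its underside), the same either way up; a square through hole of 20 x 20 mm through its centre for the rod, eight dark shallow round marks round it; 0.09 to 0.18 kg. Two to four tiers are there, lying flat anywhere on the left half of the bench
- plate3: a loose white plastic rack tier: flat plate 110 (its x) x 66 (its y) x 18 mm (its z), origin at its very centre (9 mm above its underside), the same either way up; a square through hole of 20 x 20 mm through its centre for the rod, eight dark shallow round marks round it; 0.09 to 0.18 kg. Two to four tiers are there, lying flat anywhere on the left half of the bench
- rod: the steel rod: 14 mm thick, the foot tapering to 8 mm over its last 6 mm, with a black round grip 26 mm across and 26 mm tall on top; 157 mm tall in all, 0.16 kg; origin at the middle of its foot, z along it. At first it stands upright, 40 mm deep in the hole of the stand
- rod_head (a point): the middle of the rod's black grip, 144 mm above the rod's foot
- stand: grey block 70 x 70 x 55 mm, fixed; origin at the middle of its underside; the rod stands in a 15.6 mm hole in its top, whose floor is 15 mm above the bench
- lift: the ratchet lift, fixed; origin on the bench below the deck's hole; x points away from the robot within 0.12 rad, y to the left. White base 12 mm thick, x -105 to 105, y -205 to 55 mm; mast at x -67 to 67, y -138 to -98 mm, 207 mm tall; a toothed rack rises with the deck between its posts, 162 to 282 mm above the bench. A 10 mm post 247 mm tall at x 85, y -85 mm carries the pointer
- deck_hole (a point): the middle of the mouth of the deck's round hole (15.6 mm across, 35 mm deep, blind) in the deck's top face. The aluminium deck is 130 (lift's x) x 100 (lift's y) x 40 mm, the hole in its middle; its top is 58 mm above the bench when down. The frame's axes are the lift's
- deck (a joint): height of the deck above its lowest position, m: 0 at the start, a tooth every 15 mm, at most 8 teeth (0.120). A pawl holds it at each tooth; it cannot go down a tooth
- lever (a joint): lever angle, rad: 0 when up (a spring returns it), 0.41 fully pressed down on its stop. A stroke lifts the deck by one tooth only if pressed all but to the stop; then it must come all the way up again before the next. Pressing takes about 8 to 14 N at the pad
- lever_pad (a point): the middle of the upper face of the lever's black square pad, 46 x 46 x 14 mm, at the lever's end towards the robot: at lift x -158, y -165 mm, 191 mm above the bench when up. It goes down 58 mm (and 5 mm towards the robot) over the full stroke; the pivot is 138 mm beyond it in the lift's x and 41 mm lower
- pointer_tip (a point): tip of the dark steel pointer, a tapering finger which points along the lift's y from a collar on the thin post; tip at lift x 85, y 0 mm, just beyond the deck's far edge; its height differs, 170 to 200 mm above the bench
- jar: bystander: a low clear screw jar with a white lid, 42 mm across and 55 mm tall; leave it alone
- bottle: bystander: a tall glass reagent bottle with a green cap, 86 mm across, 170 mm tall; leave it alone
- beaker: bystander: a glass beaker, 72 mm across, 90 mm tall; leave it alone
- dish: bystander: a shallow glass dish, 90 mm across, 18 mm tall; leave it alone
- wash: bystander: a white bottle with a red cap, 64 mm across, 150 mm tall; leave it alone
- can: bystander: a brown glass jar with a green lid, 60 mm across, 70 mm tall; leave it alone
- spatula: bystander: a flat hand spatula lying flat, 170 mm long; leave it alone
Things that resemble listed ones, but are neither listed nor needed, are in the scene too. What is shaped like the plate2 but blue or green is not meant.

How it is judged:
By the outcome, as a careful person would: the job done as asked, in the order asked, and still so for the second after the job is handed in, with the robot touching nothing.
Of plate0, plate1, plate2, plate3 only 2 to 4 are there at a start; the rules pass over those that are not, and their reading is None.
At some moment in a run one of plate0, plate1, plate2, plate3 may be knocked a few centimetres aside while the robot is not near it.
It also fails if it takes over 210 s, if anything falls off the work surface, if the arm or the gripper's body presses on something with over 40 N, if the wrist force passes 120 N, or if a joint passes its speed limit or range.

## Working session

There is one attempt and no reset: what is moved stays moved. The work goes in short steps, Python scripts to look and compute and a tool call to move; the robot and the scene stay as the last step left them, time stands still between calls to the robot, and variables do not carry over. Pictures are saved under pics/ and viewed, at most 14 in all, crops included, and the job is handed in when it is done.

Besides the shell and the picture viewer there is one more tool, called by a JSON object that holds its "name" and its "arguments", one argument or row to a line. jog_arm: Moves the arm, as the interface text tells. Its arguments: {"type":"object","properties":{"deltas":{"type":"array"},"force":{"type":"number"}},"required":["deltas"]}

```bash
mkdir -p pics; cat > h.py <<'E'
import numpy as np, cv2
from plant import r
def ray(name,u,v):
    c=r.camera_info(name);V=np.array(c["view"]);R=V[:3,:3];t=V[:3,3]
    d=np.array([(u-c["cx"])/c["fx"],-(v-c["cy"])/c["fy"],-1.])
    return -R.T@t,R.T@d
def onz(name,u,v,z):
    o,d=ray(name,u,v);return o+d*(z-o[2])/d[2]
def proj(name,p):
    c=r.camera_info(name);V=np.array(c["view"]);q=V[:3,:3]@np.array(p)+V[:3,3]
    return np.array([c["cx"]+c["fx"]*q[0]/-q[2],c["cy"]+c["fy"]*-q[1]/-q[2]])
E
python3 - <<'E'
from h import *
for n in("top","side"):
    cv2.imwrite(f"pics/{n}0.png",r.capture(n)); c=r.camera_info(n); print(n,{k:(np.round(v,3).tolist()) for k,v in c.items() if k!='name'})
print(r.get_state())
E
```

```text
top {'fx': 507.498, 'fy': 507.498, 'cx': 314.287, 'cy': 204.339, 'view': [[0.025, -1.0, 0.001, -0.066], [0.995, 0.025, 0.099, -0.57], [-0.099, -0.001, 0.995, -1.94], [0.0, 0.0, 0.0, 1.0]]}
side {'fx': 366.204, 'fy': 366.204, 'cx': 323.328, 'cy': 196.369, 'view': [[-0.996, -0.091, 0.021, 0.55], [0.063, -0.491, 0.869, -0.193], [-0.068, 0.867, 0.494, -1.124], [0.0, 0.0, 0.0, 1.0]]}
{'time_s': 0.1, 'joints': array([-5.50564352e+01,  2.05856575e+01,  6.39495827e-01, -1.77920890e-02,
       -7.01349117e+01, -1.65069596e+01]), 'qd': array([ 0.08944642, -0.14821004,  0.19549566, -0.10502367,  0.07065296,
        0.04480413]), 'joint_torque': array([-1.39893877e-03, -5.84164524e+01,  2.93752724e+01,  7.01563731e+00,
        1.02125737e-02, -5.96063069e-05]), 'tcp_pos': array([ 0.21332515, -0.6399807 ,  0.24473866]), 'eef_rot': array([ 1.79917515e+02, -7.00028726e-03, -1.61569448e+02]), 'contact_force': array([-0.49482513,  0.32777641, -0.46086716]), 'moment': array([0.02267874, 0.02259388, 0.03301038]), 'gripper_force': 0.0, 'gripper_width': 0.08742027196778815}
```

View pics/top0.png

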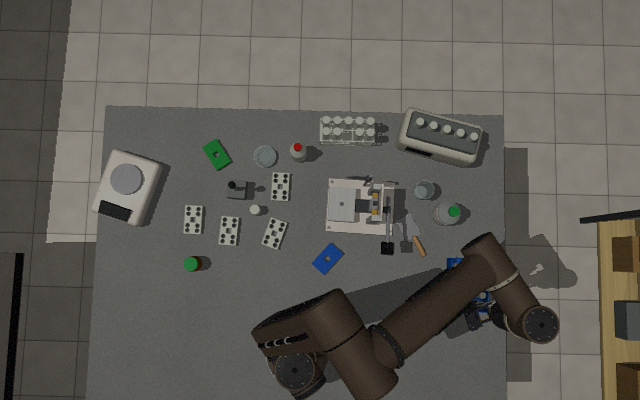

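View pics/side0.png

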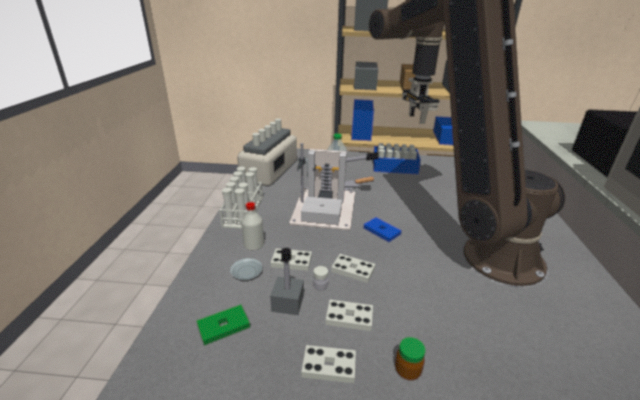

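Top view: four white tiers at about (281,186), (194,220), (229,231) and (275,233), the stand and rod at (240,190), the lift deck at (341,205), and the lever pad at (388,248). The blue (328,258) and green (217,155) plates are not meant. I'll confirm with an enlarged crop and measure.

```bash
cat >> h.py <<'E'
def tiers(img=None,z=0.018,n="top",box=(150,420,140,290),amin=200,amax=900):
    if img is None: img=r.capture(n)
    x0,x1,y0,y1=box
    k=4
    im=cv2.resize(img[y0:y1,x0:x1],None,fx=k,fy=k,interpolation=cv2.INTER_CUBIC)
    hsv=cv2.cvtColor(im,cv2.COLOR_BGR2HSV)
    m=((hsv[...,2]>140)&(hsv[...,1]<60)).astype(np.uint8)
    cs,_=cv2.findContours(m,cv2.RETR_EXTERNAL,cv2.CHAIN_APPROX_NONE)
    out=[]
    for c in cs:
        if not amin*k*k<cv2.contourArea(c)<amax*k*k: continue
        p=(c[:,0,:]+.5)/k-.5+[x0,y0]
        w=np.array([onz(n,u,v,z)[:2] for u,v in p])*1000
        (cx,cy),(a,b),ang=cv2.minAreaRect(w.astype(np.float32))
        if a<b: a,b,ang=b,a,ang+90
        out.append((p.mean(0).round(1).tolist(),round(cx,1),round(cy,1),round(a,1),round(b,1),round((ang+90)%180-90,1)))
    return out
E
python3 - <<'E'
from h import *
im=cv2.imread("pics/top0.png")
for t in tiers(im): print(t)
cv2.imwrite("pics/c1.png",cv2.resize(im[145:275,180:410],None,fx=3.45,fy=3.45,interpolation=cv2.INTER_CUBIC))
s=cv2.imread("pics/side0.png")
cv2.imwrite("pics/c2.png",cv2.resize(s[130:280,220:400],None,fx=4,fy=4,interpolation=cv2.INTER_CUBIC))
E
```

```text
Traceback (most recent call last):
  File "h.py", line 24, in tiers
    w=np.array([onz(n,u,v,z)[:2] for u,v in p])*1000
                ~~~^^^^^^^^^
  File "h.py", line 8, in onz
    o,d=ray(name,u,v);return o+d*(z-o[2])/d[2]
        ~~~^^^^^^^^^^
  File "h.py", line 4, in ray
    c=r.camera_info(name);V=np.array(c["view"]);R=V[:3,:3];t=V[:3,3]
ValueError: time passes only in moves, steps and waits
```

```bash
sed -i 's/c=r.camera_info(name)/c=CI(name)/; 2a import functools\n@functools.lru_cache(None)\ndef CI(n): return r.camera_info(n)' h.py
python3 - <<'E'
from h import *
im=cv2.imread("pics/top0.png")
for t in tiers(im): print(t)
cv2.imwrite("pics/c1.png",cv2.resize(im[145:275,180:410],None,fx=3.45,fy=3.45,interpolation=cv2.INTER_CUBIC))
s=cv2.imread("pics/side0.png")
cv2.imwrite("pics/c2.png",cv2.resize(s[130:280,220:400],None,fx=4,fy=4,interpolation=cv2.INTER_CUBIC))
E
```

```text
([273.2, 231.6], 457.0, 102.7, 108.5, 65.0, -18.4)
([227.5, 230.9], 463.0, 279.6, 109.0, 65.1, -3.8)
([357.0, 225.4], 506.4, -214.7, 233.0, 79.7, 87.4)
([192.7, 219.2], 502.7, 420.1, 109.2, 64.8, -1.1)
([344.9, 197.4], 593.5, -187.8, 171.7, 162.3, 87.6)
([279.8, 185.7], 641.3, 85.0, 107.8, 63.7, -1.3)
```

View pics/c1.png

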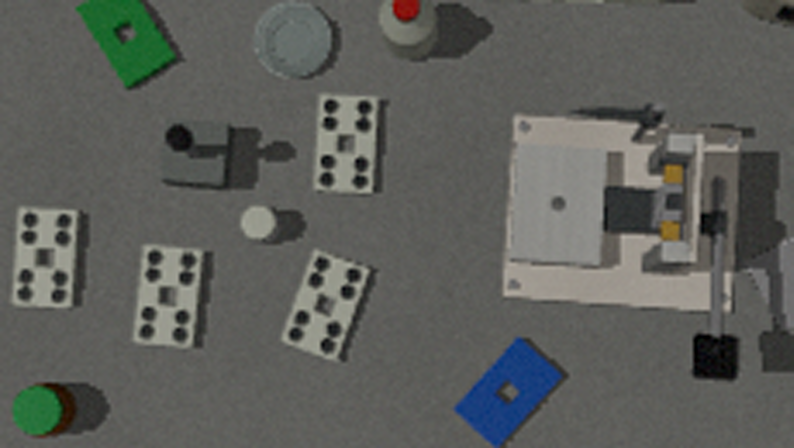

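View pics/c2.png

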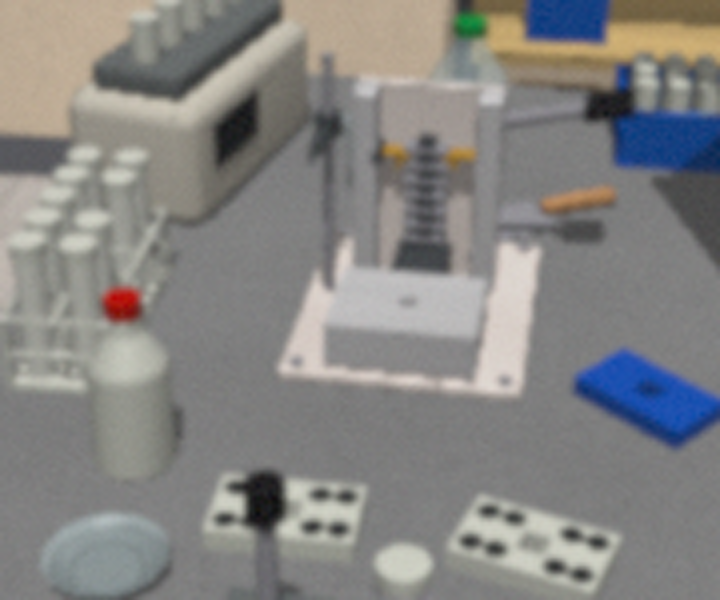

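All four white tiers show a square hole and eight marks and measure about 109x65 mm, so all four count. Side crop: the deck hole is near (322,205), and the pointer is on the left post around (301,162). Next: lift pose, pointer, rod and lever pad.

```bash
cat >> h.py <<'E'
def tri(a,b):
    (o1,d1),(o2,d2)=ray("top",*a),ray("side",*b)
    d1/=np.linalg.norm(d1);d2/=np.linalg.norm(d2)
    s,t=np.linalg.lstsq(np.c_[d1,-d2],o2-o1,rcond=None)[0]
    p,q=o1+s*d1,o2+t*d2
    return ((p+q)/2*1000).round(1),round(np.linalg.norm(p-q)*1000,1)
def darkc(im,box,thr,k=4):
    x0,x1,y0,y1=box
    g=cv2.cvtColor(cv2.resize(im[y0:y1,x0:x1],None,fx=k,fy=k,interpolation=cv2.INTER_CUBIC),cv2.COLOR_BGR2GRAY)
    n,l,s,c=cv2.connectedComponentsWithStats((g<thr).astype(np.uint8))
    i=1+np.argmax(s[1:,4]); return ((c[i]+.5)/k-.5+[x0,y0]).round(2),s[i,4]/k/k
E
python3 - <<'E'
from h import *
t=cv2.imread("pics/top0.png");s=cv2.imread("pics/side0.png")
print("cams",(ray("top",0,0)[0]*1000).round(),(ray("side",0,0)[0]*1000).round())
g=cv2.cvtColor(t,cv2.COLOR_BGR2GRAY);gs=cv2.cvtColor(s,cv2.COLOR_BGR2GRAY)
print(g[200:208,337:347]);print(gs[201:209,316:329])
h,a=darkc(t,(337,347,199,209),135);print(h,a,onz("top",*h,.058)*1000)
hs,a=darkc(s,(314,330,200,210),135);print(hs,a,onz("side",*hs,.058)*1000,tri(h,hs))
# pad
p,a=darkc(t,(376,398,238,260),45);print("pad",p,a,onz("top",*p,.191)*1000)
# rod head top
p,a=darkc(t,(225,237,178,192),45);print("head",p,a,onz("top",*p,.17)*1000)
# base rect: white (deck greyer)
k=4;im=cv2.resize(t[170:245,318:402],None,fx=k,fy=k,interpolation=cv2.INTER_CUBIC).astype(int)
print(t[205,322:402].tolist()[::3])
E
```

```text
cams [ 376.  -55. 1987.] [483. 929. 712.]
[[142 142 142 141 143 145 139 138 139 137]
 [141 138 138 138 138 138 140 141 137 140]
 [143 143 134 105  81  80 123 139 139 137]
 [143 139 125  78  74  70  89 140 139 139]
 [144 137 124  81  86  78  89 138 138 138]
 [142 141 133 105  92  93 115 138 139 140]
 [144 140 138 142 132 128 140 139 139 140]
 [144 138 138 140 145 140 140 138 138 140]]
[[189 188 190 186 190 189 187 189 190 190 190 190 189]
 [188 188 187 188 187 189 187 189 189 190 187 186 188]
 [188 188 188 186 184 182 180 181 187 187 189 187 190]
 [188 187 188 180 172 165 165 167 178 186 187 186 188]
 [189 186 186 174 158 152 152 157 175 184 188 187 189]
 [190 190 189 183 170 164 163 169 180 188 188 188 188]
 [191 189 190 188 184 182 183 184 186 187 188 188 188]
 [190 190 190 189 187 189 189 189 188 191 189 188 187]]
[341.25 203.55] 23.3125 [ 574.28269393 -154.91029162   58.        ]Traceback (most recent call last):
  File "<stdin>", line 7, in <module>
  File "h.py", line 42, in darkc
    i=1+np.argmax(s[1:,4]); return ((c[i]+.5)/k-.5+[x0,y0]).round(2),s[i,4]/k/k
        ~~~~~~~~~^^^^^^^^^
    return _wrapfunc(a, 'argmax', axis=axis, out=out, **kwds)
    return bound(*args, **kwds)
ValueError: attempt to get argmax of an empty sequence
```

```bash
python3 - <<'E'
from h import *
t=cv2.imread("pics/top0.png");s=cv2.imread("pics/side0.png")
h=np.array([341.25,203.55])
hs,a=darkc(s,(314,330,200,210),178);print(hs,a,onz("side",*hs,.058)*1000,tri(h,hs))
p,a=darkc(t,(378,396,238,258),45);P=onz("top",*p,.191)*1000;print("pad",p,a,P)
H=onz("top",*h,.058)*1000
d=(P-H)[:2];print(d,"yaw",np.degrees(np.arctan2(d[1],d[0])-np.arctan2(-165,-158)),np.linalg.norm(d),"exp",np.hypot(158,165))
p,a=darkc(t,(225,237,178,192),45);print("head",p,a,onz("top",*p,.172)*1000)
p2,a=darkc(s,(278,296,244,266),45);print("heads",p2,a,tri(p,p2))
k=4;im=cv2.resize(t[170:245,318:402],None,fx=k,fy=k,interpolation=cv2.INTER_CUBIC)
g=cv2.cvtColor(im,cv2.COLOR_BGR2GRAY)
print(g[(205-170)*k,::6].tolist())
for nm,m,z in(("deck",cv2.inRange(g,125,160),.058),("base",cv2.inRange(g,168,255),.012)):
    if nm=="deck": m=cv2.morphologyEx(m,cv2.MORPH_OPEN,np.ones((9,9)))
    c=max(cv2.findContours(m,cv2.RETR_EXTERNAL,cv2.CHAIN_APPROX_NONE)[0],key=cv2.contourArea)
    w=np.array([onz("top",*((q+.5)/k-.5+[318,170]),z)[:2] for q in c[:,0,:]])*1000
    print(nm,cv2.minAreaRect(w.astype(np.float32)))
y0,x0=140,288
cv2.imwrite("pics/c3.png",np.hstack([cv2.resize(s[140:220,288:388],(400,320),interpolation=cv2.INTER_CUBIC),cv2.resize(t[165:245,325:405],(320,320),interpolation=cv2.INTER_CUBIC)]))
E
```

```text
[321.55 204.96] 15.5 [ 574.5199995 -156.6808864   58.       ] (array([ 574.3, -154.9,   59.1]), np.float64(0.2))
pad [386.85 248.  ] 157.5 [ 407.15173618 -311.96732867  191.        ]
[-167.13095775 -157.05703705] yaw -3.021364369960405 229.3461792216458 exp 228.44911906155383
head [231.64 184.66] 44.5625 [620.9533648  247.72918198 172.        ]
heads [285.5 254.6] 87.4375 (array([623.3, 250. , 158.9]), np.float64(1.1))
[87, 87, 94, 90, 90, 93, 120, 146, 138, 138, 139, 140, 139, 143, 137, 89, 83, 108, 140, 140, 140, 140, 144, 141, 148, 26, 50, 53, 49, 46, 49, 50, 49, 48, 62, 107, 103, 44, 46, 52, 61, 93, 144, 138, 90, 91, 52, 71, 95, 98, 89, 48, 52, 50, 51, 51]
deck ((589.3887329101562, -180.89309692382812), (161.74026489257812, 160.52330017089844), 87.45845031738281)
base ((467.79962158203125, -350.6697998046875), (4.873958587646484, 1.9450430870056152), 0.5985272526741028)
```

View pics/c3.png

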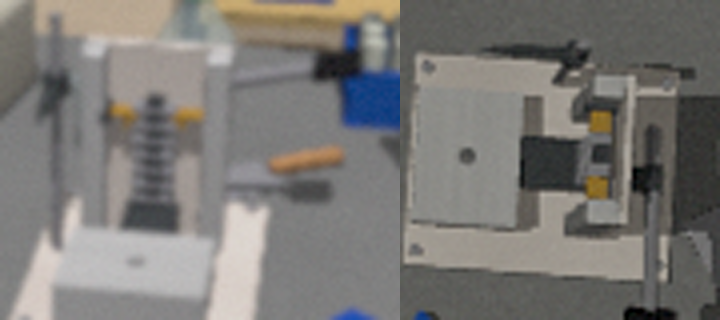

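Measured: deck hole at (574.3, -154.9, 59), which fits the given 58 mm, and lift yaw about -2.8°. The rod head is at (623, 250, 159), as expected. I'm starting with the tier at (457, 103).

{"name": "jog_arm", "arguments": {
  "deltas": [
    [[1,2.6,4.3,1.1,-0.05],[1,2.6,4.3,1.1,-0.05],[1,2.6,4.3,1.1,-0.05],[1,2.6,4.3,1.1,-0.05],[1,2.6,4.3,1.1,-0.05],[1,2.6,4.3,1.1,-0.05],[1,2.6,4.3,1.1,-0.05],[1,2.6,4.3,1.1,-0.05]]
  ],
  "force": 25
}}

```text
time_s: 1.1
tcp_pos: [0.4219, -0.2947, 0.3338]
eef_rot: [180.0, -0.0, 175.4]
contact_force: [0.9, -1.4, 1.0]
gripper_width: 0.088
gripper_force: 0.0
```

{"name": "jog_arm", "arguments": {
  "deltas": [
    [[1,0.4,5.0,0,-0.03],[1,0.4,5.0,0,-0.03],[1,0.4,5.0,-2,-0.03],[1,0.5,5.0,-3,-0.03],[1,0.5,5.0,-3.5,-0.03],[1,0.5,5.0,-3.5,-0.03],[1,0.4,5.0,-3.5,-0.03],[1,0.4,4.8,-3.5,-0.03]]
  ]
}}

```text
time_s: 2.1
tcp_pos: [0.4562, 0.1034, 0.1426]
eef_rot: [180.0, 0.0, 161.7]
contact_force: [1.1, 0.0, -0.4]
gripper_width: 0.0877
gripper_force: 0.0
```

```bash
python3 - <<'E'
from h import *
im=r.capture("top");cv2.imwrite("pics/t1.png",im)
for t in tiers(im): print(t)
s=r.get_state();print(s["tcp_pos"],s["eef_rot"])
E
```

```text
([371.1, 224.4], 503.6, -278.9, 102.6, 80.8, 89.0)
([192.6, 219.1], 502.4, 420.0, 108.7, 64.8, -1.0)
([346.6, 195.5], 603.2, -189.1, 170.1, 143.9, 88.8)
([279.8, 185.6], 641.2, 85.0, 107.5, 64.2, -0.7)
[0.45545572 0.10620359 0.13857458] [-1.79882726e+02 -1.61621867e-01  1.61650617e+02]
```

{"name": "jog_arm", "arguments": {
  "deltas": [
    [[1,0.1,0,-4,0],[1,0,0,-4,0],[1,0,0,-3,0],[1,0,0,-1.2,0],[1,0,0,0,0],[-1,0,0,0,0],[-1,0,0,0,0],[-1,0,0,0,0]]
  ]
}}

```text
time_s: 3.15
tcp_pos: [0.458, 0.1021, 0.0224]
eef_rot: [179.9, 0.1, 161.8]
contact_force: [-1.5, 0.1, 5.4]
gripper_width: 0.0657
gripper_force: 25.0
```

{"name": "jog_arm", "arguments": {
  "deltas": [
    [[-1,0,0,0,0],[-1,0,0,0,0]]
  ]
}}

```text
time_s: 3.4
tcp_pos: [0.458, 0.1021, 0.0224]
eef_rot: [179.9, 0.1, 161.8]
contact_force: [-2.0, -0.4, 7.4]
gripper_width: 0.0651
gripper_force: 25.0
```

{"name": "jog_arm", "arguments": {
  "deltas": [
    [[-1,0,0,2,0],[-1,0,0,3,0],[-1,1.9,-4,3,0.045],[-1,2,-4,3,0.045],[-1,2,-4,3,0.045],[-1,2,-4,1.8,0.045],[-1,2,-4.1,0,0.045],[-1,1.8,-4.1,0,0.045]]
  ]
}}

```text
time_s: 4.4
tcp_pos: [0.5747, -0.1417, 0.1797]
eef_rot: [180.0, 0.0, 177.3]
contact_force: [-0.6, 0.7, -1.9]
gripper_width: 0.0661
gripper_force: 25.0
```

{"name": "jog_arm", "arguments": {
  "deltas": [
    [[-1,0,0,-2,0],[-1,0,-0.2,-2,0],[-1,0,-0.2,-2,0],[-1,0,-0.2,-1.5,0],[-1,0,0,0,0]]
  ]
}}

```text
time_s: 5.03
tcp_pos: [0.5735, -0.1464, 0.1033]
eef_rot: [-180.0, -0.2, 177.2]
contact_force: [-0.5, -0.1, -0.4]
gripper_width: 0.0655
gripper_force: 25.0
```

{"name": "jog_arm", "arguments": {
  "deltas": [
    [[-1,0,-0.3,-1,0],[-1,0,-0.2,-1,0],[-1,0,-0.1,0,0],[-1,0,-0.1,0,0],[-1,0.05,0,0,0]]
  ]
}}

```text
time_s: 5.65
tcp_pos: [0.5752, -0.1534, 0.0849]
eef_rot: [-180.0, 0.0, 177.2]
contact_force: [0.1, 0.5, -1.6]
gripper_width: 0.0659
gripper_force: 25.0
```

```bash
python3 - <<'E'
from h import *
im=r.capture("top");s=r.capture("side");cv2.imwrite("pics/t2.png",im)
cv2.imwrite("pics/c4.png",np.hstack([cv2.resize(s[140:230,270:370],(400,360),interpolation=cv2.INTER_CUBIC),cv2.resize(im[165:255,315:405],(360,360),interpolation=cv2.INTER_CUBIC)]))
E
```

```text
(no output)
```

View pics/c4.png

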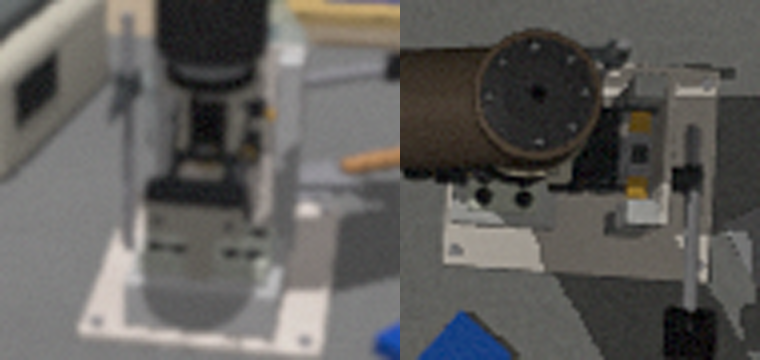

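The tier sits square above the deck with the gripper clear of the mast. Lowering it and letting go with a small opening.

{"name": "jog_arm", "arguments": {
  "deltas": [
    [[-1,0,-0.1,-0.3,0],[-1,0,0,-0.1,0],[-1,0,0,0,0],[0.65,0,0,0,0],[0.65,0,0,0,0],[0.65,0,0,0,0]]
  ]
}}

```text
time_s: 6.5
tcp_pos: [0.5751, -0.1544, 0.0807]
eef_rot: [-180.0, 0.0, 177.2]
contact_force: [-0.1, -0.0, 0.2]
gripper_width: 0.0718
gripper_force: 0.0
```

{"name": "jog_arm", "arguments": {
  "deltas": [
    [[0.65,0,0.1,1.5,0],[0.65,0,0.3,3,0],[0.65,0,0,5,0],[0.65,-1.5,5.0,2,0],[1,-1.6,5.0,0,0],[1,-1.6,5.0,0,0],[1,-1.6,5.0,0,0],[1,-1.6,5.0,0,0]]
  ]
}}

```text
time_s: 7.5
tcp_pos: [0.4955, 0.1013, 0.197]
eef_rot: [179.9, 0.1, 177.2]
contact_force: [1.1, 0.7, -0.0]
gripper_width: 0.0876
gripper_force: 0.0
```

```bash
python3 - <<'E'
from h import *
im=r.capture("top");s=r.capture("side");cv2.imwrite("pics/t3.png",im);cv2.imwrite("pics/s3.png",s)
for t in tiers(im): print(t)
for t in tiers(im,z=.076,box=(310,400,165,250)): print(t)
cv2.imwrite("pics/c5.png",np.hstack([cv2.resize(s[140:230,270:370],(400,360),interpolation=cv2.INTER_CUBIC),cv2.resize(im[165:255,315:405],(360,360),interpolation=cv2.INTER_CUBIC)]))
E
```

```text
([371.0, 229.8], 482.4, -266.3, 126.5, 40.8, -88.5)
([192.1, 217.5], 502.8, 420.1, 109.1, 64.9, -1.1)
([346.2, 193.6], 621.1, -188.8, 171.4, 109.4, 88.8)
([279.7, 185.8], 641.4, 85.2, 107.9, 64.0, -1.6)
([371.0, 229.8], 479.2, -260.0, 122.8, 39.6, -88.5)
([346.2, 193.6], 613.9, -184.8, 166.4, 106.1, 88.8)
```

View pics/c5.png

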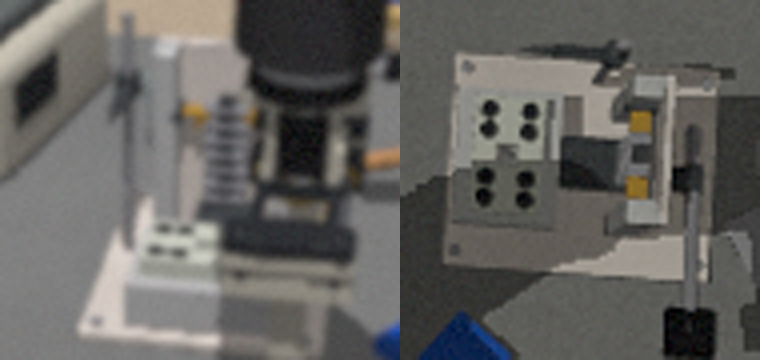

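```bash
cat >> h.py <<'E'
def marks(im,n,box,z,thr=60,amin=4,amax=60,k=4):
    x0,x1,y0,y1=box
    g=cv2.cvtColor(cv2.resize(im[y0:y1,x0:x1],None,fx=k,fy=k,interpolation=cv2.INTER_CUBIC),cv2.COLOR_BGR2GRAY)
    N,l,s,c=cv2.connectedComponentsWithStats((g<thr).astype(np.uint8))
    o=[]
    for i in range(1,N):
        a=s[i,4]/k/k
        if amin<a<amax:
            u=(c[i]+.5)/k-.5+[x0,y0]; o.append((*u,a,*(onz(n,*u,z)[:2]*1000)))
    o=np.array(o).round(1); return o
def rect8(P): # centre and long-axis angle of 8 marks
    c=P.mean(0); q=P-c; w,v=np.linalg.eigh(q.T@q); a=np.degrees(np.arctan2(v[1,1],v[0,1])); return c.round(1),round((a+90)%180-90,1)
E
python3 - <<'E'
from h import *
t0=cv2.imread("pics/top0.png");s0=cv2.imread("pics/side0.png");t=cv2.imread("pics/t3.png");s=cv2.imread("pics/s3.png")
m=marks(t,"top",(331,355,186,222),.076);print(m)
if len(m)==8: print(rect8(m[:,3:]))
for im,n,b in((t0,"top",(216,242,214,248)),(s0,"side",(322,378,296,328)),(s,"side",(322,378,296,328)),(t0,"top",(264,288,216,250)),(t0,"top",(270,292,170,202))):
    m=marks(im,n,b,.018);print(n,len(m),rect8(m[:,3:]) if len(m)==8 else m)
E
```

```text
[[ 337.1  191.6   10.2  617.4 -137.3]
 [ 347.1  192.4   10.7  615.4 -175.4]
 [ 336.7  196.6   10.6  598.3 -136.1]
 [ 346.6  197.5   10.7  596.1 -173.9]
 [ 335.7  211.2   34.7  543.  -133.7]
 [ 345.8  211.9   33.8  541.1 -171.9]]
top 10 [[224.3 219.2   8.9 505.8 296.2]
 [238.5 231.2  57.2 460.5 239.3]
 [234.1 220.1   8.8 503.3 258.1]
 [223.8 224.1   7.8 486.7 297.4]
 [233.4 225.    8.8 484.  259.9]
 [227.1 230.1   7.  463.7 283.7]
 [222.5 235.4   8.6 442.5 300.5]
 [232.3 236.4   8.5 439.7 262.6]
 [222.  240.5   8.1 423.  301.5]
 [231.6 241.4   8.6 420.2 264.2]]
side 7 [[333.5 303.8   4.7 504.  256.8]
 [341.2 304.8   4.4 484.3 258.1]
 [366.7 308.2   4.6 420.2 262.2]
 [331.5 315.2   5.5 506.3 294.2]
 [339.4 316.4   5.7 486.8 296. ]
 [357.8 318.9   6.1 442.2 299. ]
 [365.9 320.1   5.9 422.7 300.3]]
side 7 [[333.5 303.8   4.5 504.  256.8]
 [341.3 304.9   4.4 484.2 258.1]
 [366.8 308.2   4.4 420.1 262.1]
 [331.4 315.2   5.8 506.5 294.3]
 [339.4 316.4   5.8 486.9 296. ]
 [357.8 318.9   6.2 442.3 298.9]
 [365.9 320.    5.8 422.6 300.2]]
top 10 [[272.7 221.1   8.6 503.2 107.8]
 [282.  224.3   9.4 491.5  71.5]
 [283.  236.5  40.5 444.2  66.2]
 [271.  225.6   9.1 485.2 113.8]
 [280.2 229.1   9.2 472.9  78. ]
 [272.6 232.5   6.2 459.  106.8]
 [267.  236.6   8.9 442.5 127.9]
 [276.3 240.   10.1 430.   91.7]
 [265.1 241.3   8.4 423.9 134.5]
 [274.4 244.6   9.6 412.2  98.4]]
top 10 [[275.4 175.3   9.1 683.1 103.6]
 [289.6 187.1  44.7 637.8  46.2]
 [285.1 175.7   9.5 682.6  65.2]
 [275.1 180.2   9.3 663.8 103.9]
 [284.8 180.6   9.4 663.2  66.1]
 [278.6 185.8   5.6 641.9  89.6]
 [274.5 191.4   9.6 619.5 105. ]
 [284.1 192.2   9.8 617.5  67.1]
 [274.2 196.4   8.8 599.6 105.3]
 [283.8 197.    8.6 598.3  67.6]]
```

The first tier is at (574.4, -154.2) and about -2.6°, within 1 mm of the hole. Next is the tier at (463, 280), -3.9°, which the side view shows unmoved.

{"name": "jog_arm", "arguments": {
  "deltas": [
    [[1,-0.8,4.4,0,-0.02],[1,-0.8,4.4,0,0],[1,-0.8,4.5,-1.5,0],[1,-0.85,4.5,-4,0],[1,0,0,-5,0],[1,0,0,-4,0],[1,0,0,-2,0],[1,0,0,0,0]]
  ]
}}

```text
time_s: 8.6
tcp_pos: [0.4632, 0.2768, 0.0298]
eef_rot: [-179.9, -0.1, 176.1]
contact_force: [-0.0, 0.4, 0.3]
gripper_width: 0.0877
gripper_force: 0.0
```

{"name": "jog_arm", "arguments": {
  "deltas": [
    [[1,0,0.2,-0.8,0],[-1,0,0,0,0],[-1,0,0,0,0],[-1,0,0,0,0],[-1,0,0,0,0],[-1,0,0,0,0]]
  ]
}}

```text
time_s: 9.35
tcp_pos: [0.4637, 0.28, 0.0232]
eef_rot: [180.0, 0.0, 176.1]
contact_force: [-1.2, -0.6, 6.0]
gripper_width: 0.0658
gripper_force: 25.0
```

{"name": "jog_arm", "arguments": {
  "deltas": [
    [[-1,0,0,3,0],[-1,0,0,5,0],[-1,0,-4,4,0],[-1,1,-5,3,0.02],[-1,1.5,-5,1,0],[-1,1.6,-5,0,0],[-1,1.6,-5,0,0],[-1,1.6,-5,0,0]]
  ]
}}

```text
time_s: 10.35
tcp_pos: [0.5364, -0.012, 0.1825]
eef_rot: [180.0, -0.0, 177.2]
contact_force: [0.7, 0.6, -1.1]
gripper_width: 0.066
gripper_force: 25.0
```

{"name": "jog_arm", "arguments": {
  "deltas": [
    [[-1,1.4,-5,0,0],[-1,1.4,-5,0,0],[-1,1,-3.5,0,0],[-1,0,0,-3,0],[-1,0,0,-3,0],[-1,0,0,-1,0],[-1,0,0,0,0]]
  ]
}}

```text
time_s: 11.22
tcp_pos: [0.5742, -0.1453, 0.1122]
eef_rot: [-180.0, -0.1, 177.3]
contact_force: [-0.9, -0.4, -1.8]
gripper_width: 0.0658
gripper_force: 25.0
```

{"name": "jog_arm", "arguments": {
  "deltas": [
    [[-1,0.05,-0.5,-0.8,0],[-1,0,-0.3,0,0],[-1,0,-0.2,0,0],[-1,0,0,-0.3,0],[-1,0,0,-0.1,0],[-1,0,0,0,0]]
  ]
}}

```text
time_s: 11.98
tcp_pos: [0.5749, -0.1553, 0.1004]
eef_rot: [180.0, -0.0, 177.2]
contact_force: [-0.4, 0.8, -1.6]
gripper_width: 0.0661
gripper_force: 25.0
```

{"name": "jog_arm", "arguments": {
  "deltas": [
    [[-1,0,0,-0.1,0],[0.65,0,0,0,0],[0.65,0,0,0,0],[0.65,0,0,0,0],[0.65,0,0.1,1.5,0],[0.65,0,0.3,3,0],[0.65,0,0.5,5,0],[1,-1.5,5.0,2,0]]
  ]
}}

```text
time_s: 12.98
tcp_pos: [0.5618, -0.0973, 0.2186]
eef_rot: [-180.0, 0.3, 177.1]
contact_force: [0.2, 1.0, -0.6]
gripper_width: 0.0775
gripper_force: 0.0
```

{"name": "jog_arm", "arguments": {
  "deltas": [
    [[1,-1.6,5.0,0,0],[1,-1.6,5.0,0,0],[1,-1.6,5.0,0,0],[1,-1.6,5.0,0,0],[1,0,0,0,0]]
  ]
}}

```text
time_s: 13.6
tcp_pos: [0.4954, 0.1065, 0.2161]
eef_rot: [179.9, 0.1, 177.5]
contact_force: [0.3, -0.5, -0.4]
gripper_width: 0.0875
gripper_force: 0.0
```

```bash
cat >> h.py <<'E'
def chk(im,n,u,v,z,hw=(13,18),thr=60):
    b=(u-hw[0],u+hw[0],v-hw[1],v+hw[1]); m=marks(im,n,b,z,thr,7 if n=="top" else 3,45)
    return m
E
python3 - <<'E'
from h import *
im=r.capture("top");s=r.capture("side");cv2.imwrite("pics/t4.png",im);cv2.imwrite("pics/s4.png",s)
for t in tiers(im): print(t)
print(marks(im,"top",(331,355,182,222),.094,amin=7,amax=45))
print(marks(im,"top",(267,293,168,204),.018,amin=7,amax=45))
print(marks(im,"top",(182,206,200,240),.018,amin=7,amax=45))
E
```

```text
([190.5, 218.8], 502.9, 420.0, 109.0, 64.9, -1.0)
([343.7, 192.2], 620.3, -183.9, 161.8, 109.5, 88.1)
([279.3, 186.6], 641.3, 85.2, 108.0, 64.0, -1.6)
[[ 337.4  191.2   10.9  617.  -137.8]
 [ 347.6  191.8   10.6  615.4 -176.1]
 [ 337.2  196.2   10.5  597.9 -137.2]
 [ 347.3  197.    10.2  595.7 -175.1]
 [ 336.2  210.7   33.7  543.1 -134.6]
 [ 346.4  211.5   36.2  541.3 -172.8]
 [ 353.1  215.2   24.9  528.1 -198.3]]
[[275.3 175.3   9.1 683.2 103.7]
 [285.1 175.7   9.4 682.6  65.2]
 [275.1 180.2   9.1 663.8 103.9]
 [284.8 180.6   9.3 663.2  66.1]
 [274.5 191.4   9.7 619.5 105. ]
 [284.1 192.1   9.7 617.5  67.1]
 [274.2 196.5   9.  599.6 105.2]
 [269.1 200.6  33.3 582.9 124.5]
 [283.8 197.    8.6 598.3  67.7]]
[[188.2 208.2   8.1 545.1 438.6]
 [198.  208.5   7.9 544.8 400.5]
 [187.9 213.1   7.9 525.7 438.9]
 [197.6 213.4   8.6 525.4 401.3]
 [192.  219.    8.  503.3 421.8]
 [187.1 224.6   8.2 481.1 439.9]
 [196.9 225.2   8.4 479.7 401.7]]
```

The second tier is at (574.4, -155.1), so the stack is good. Next is the tier at (641, 85.5), -1.4°.

{"name": "jog_arm", "arguments": {
  "deltas": [
    [[1,5,-0.7,0,0.02],[1,5,-0.7,-1,0],[1,4.6,-0.6,-4,0],[1,0,0,-5,0],[1,0,0,-5,0],[1,0,0,-3,0],[1,0,0,0,0],[1,0,0,0,0]]
  ]
}}

```text
time_s: 14.7
tcp_pos: [0.6431, 0.083, 0.036]
eef_rot: [180.0, 0.1, 178.3]
contact_force: [-1.1, 0.2, -0.0]
gripper_width: 0.0878
gripper_force: 0.0
```

{"name": "jog_arm", "arguments": {
  "deltas": [
    [[1,-0.1,0.1,-1.2,0],[1,0,0,0,0],[1,0,0,0,0]]
  ]
}}

```text
time_s: 15.08
tcp_pos: [0.6411, 0.0848, 0.0231]
eef_rot: [180.0, 0.0, 178.4]
contact_force: [0.6, 0.5, 0.2]
gripper_width: 0.0876
gripper_force: 0.0
```

{"name": "jog_arm", "arguments": {
  "deltas": [
    [[-1,0,0,0,0],[-1,0,0,0,0],[-1,0,0,0,0],[-1,0,0,0,0],[-1,0,0,3,0],[-1,0,0,5,0],[-1,0,0,5,0],[-1,0,0,3,0]]
  ]
}}

```text
time_s: 16.08
tcp_pos: [0.6415, 0.0848, 0.1853]
eef_rot: [179.9, 0.1, 178.4]
contact_force: [0.9, 1.0, -1.3]
gripper_width: 0.0658
gripper_force: 25.0
```

{"name": "jog_arm", "arguments": {
  "deltas": [
    [[-1,-2.5,-2,0,-0.02],[-1,-2.2,-4,0,0],[-1,-2.0,-4.5,0,0],[-1,0,-4.5,0,0],[-1,0,-4.5,0,0],[-1,0,-3.5,0,0],[-1,0,0,-2.5,0],[-1,0,0,-1.5,0]]
  ]
}}

```text
time_s: 17.08
tcp_pos: [0.573, -0.1458, 0.1412]
eef_rot: [180.0, -0.1, 177.2]
contact_force: [-0.5, -0.0, -0.9]
gripper_width: 0.0657
gripper_force: 25.0
```

{"name": "jog_arm", "arguments": {
  "deltas": [
    [[-1,0,0,-0.8,0],[-1,0,0,0,0],[-1,0,0,0,0]]
  ]
}}

```text
time_s: 17.45
tcp_pos: [0.5745, -0.145, 0.1352]
eef_rot: [-180.0, 0.1, 177.3]
contact_force: [0.0, -0.6, -0.7]
gripper_width: 0.0661
gripper_force: 25.0
```

{"name": "jog_arm", "arguments": {
  "deltas": [
    [[-1,0,-0.4,-1.2,0],[-1,0,-0.3,0,0],[-1,0,-0.3,0,0],[-1,0,0,-0.4,0],[-1,0,0,0,0],[-1,0,0,0,0]]
  ]
}}

```text
time_s: 18.2
tcp_pos: [0.574, -0.1553, 0.1186]
eef_rot: [-180.0, 0.0, 177.2]
contact_force: [0.6, 0.0, -1.7]
gripper_width: 0.0657
gripper_force: 25.0
```

{"name": "jog_arm", "arguments": {
  "deltas": [
    [[-1,0.05,0,-0.1,0],[0.65,0,0,0,0],[0.65,0,0,0,0],[0.65,0,0,0,0],[0.65,0,0.1,1.5,0],[0.65,0,0.3,3,0],[0.65,0,0.5,5,0],[1,-1.5,5.0,0,0]]
  ]
}}

```text
time_s: 19.2
tcp_pos: [0.5624, -0.0973, 0.2177]
eef_rot: [-180.0, 0.5, 177.1]
contact_force: [1.3, 1.8, -0.8]
gripper_width: 0.0775
gripper_force: 0.0
```

{"name": "jog_arm", "arguments": {
  "deltas": [
    [[1,-1.4,5.0,0,0],[1,-1.4,5.0,0,0],[1,-1.4,5.0,0,0],[1,-1.4,5.0,0,0],[1,0,0,0,0]]
  ]
}}

```text
time_s: 19.82
tcp_pos: [0.5031, 0.1066, 0.214]
eef_rot: [179.9, 0.1, 177.5]
contact_force: [0.5, 0.3, 0.2]
gripper_width: 0.088
gripper_force: 0.0
```

```bash
python3 - <<'E'
from h import *
im=r.capture("top");s=r.capture("side");cv2.imwrite("pics/t5.png",im);cv2.imwrite("pics/s5.png",s)
for t in tiers(im): print(t)
print(marks(im,"top",(331,355,182,222),.112,amin=7,amax=45))
print(marks(im,"top",(178,206,200,240),.018,amin=7,amax=45))
E
```

```text
([370.1, 229.6], 482.3, -262.4, 134.3, 40.8, -88.5)
([191.3, 215.1], 510.4, 419.9, 93.8, 64.8, -1.0)
([342.0, 191.2], 622.0, -184.0, 161.7, 105.9, 88.1)
[[ 337.7  190.4   11.4  617.6 -138. ]
 [ 347.9  191.2   11.1  615.4 -176.1]
 [ 353.6  195.5    7.2  600.1 -197.4]
 [ 337.3  195.6   11.4  598.  -137. ]
 [ 347.5  196.4   11.2  596.2 -175. ]
 [ 353.6  200.5    7.6  581.4 -197.6]
 [ 336.4  210.3   35.8  543.1 -134.8]
 [ 346.7  211.1   36.5  541.2 -173. ]
 [ 353.1  215.2   25.1  526.5 -196.9]]
[[188.2 208.2   8.1 544.8 438.5]
 [198.  208.5   7.7 544.8 400.5]
 [187.9 213.2   8.1 525.6 438.9]
 [197.5 213.5   8.6 525.3 401.5]
 [192.  219.    8.  503.1 421.9]
 [187.1 224.6   8.2 481.1 439.9]]
```

The third tier is at (574.5, -155.2). The last one is at (503, 420.4), -1.1°.

{"name": "jog_arm", "arguments": {
  "deltas": [
    [[1,0,5,0,0.025],[1,0,5,0,0],[1,0,5,0,0],[1,0,5,0,0],[1,0,5,-2,0],[1,0,4,-4,0],[1,0,2.4,-4,0],[1,0,0,-4,0]]
  ]
}}

```text
time_s: 20.92
tcp_pos: [0.5046, 0.4183, 0.0712]
eef_rot: [180.0, 0.0, 178.7]
contact_force: [-0.3, -0.8, -0.6]
gripper_width: 0.0877
gripper_force: 0.0
```

{"name": "jog_arm", "arguments": {
  "deltas": [
    [[1,0,0,-3,0],[1,0,0,-1.5,0],[1,0,0,0,0],[1,0,0,0,0]]
  ]
}}

```text
time_s: 21.42
tcp_pos: [0.5044, 0.418, 0.029]
eef_rot: [179.9, 0.1, 178.7]
contact_force: [1.0, -0.6, 1.0]
gripper_width: 0.0877
gripper_force: 0.0
```

{"name": "jog_arm", "arguments": {
  "deltas": [
    [[1,-0.1,0.2,-0.6,0],[1,0,0,0,0],[-1,0,0,0,0],[-1,0,0,0,0],[-1,0,0,0,0],[-1,0,0,0,0],[-1,0,0,0,0]]
  ]
}}

```text
time_s: 22.3
tcp_pos: [0.5025, 0.4198, 0.0217]
eef_rot: [180.0, 0.0, 178.7]
contact_force: [-0.3, 0.5, 2.2]
gripper_width: 0.066
gripper_force: 25.0
```

{"name": "jog_arm", "arguments": {
  "deltas": [
    [[-1,0,0,3,0],[-1,0,0,5,0],[-1,0,-2,5,0],[-1,0,-5,4,-0.02],[-1,0,-5,2,0],[-1,0,-5,0,0],[-1,0,-5,0,0],[-1,0,-5,0,0]]
  ]
}}

```text
time_s: 23.3
tcp_pos: [0.5018, 0.1491, 0.2104]
eef_rot: [-180.0, -0.0, 177.5]
contact_force: [0.8, -0.2, -2.2]
gripper_width: 0.0656
gripper_force: 25.0
```

{"name": "jog_arm", "arguments": {
  "deltas": [
    [[-1,1.8,-5,0,0],[-1,1.8,-5,0,0],[-1,1.8,-5,0,0],[-1,1.8,-5,0,0],[-1,0,-5,0,0],[-1,0,-4.4,0,0],[-1,0,0,-3,0],[-1,0,0,-2.5,0]]
  ]
}}

```text
time_s: 24.3
tcp_pos: [0.5736, -0.144, 0.1543]
eef_rot: [180.0, -0.1, 177.4]
contact_force: [0.3, 0.0, -1.4]
gripper_width: 0.066
gripper_force: 25.0
```

{"name": "jog_arm", "arguments": {
  "deltas": [
    [[-1,0,0,-0.5,0],[-1,0,0,0,0],[-1,0,0,0,0]]
  ]
}}

```text
time_s: 24.68
tcp_pos: [0.5752, -0.143, 0.1518]
eef_rot: [-180.0, 0.1, 177.6]
contact_force: [0.6, -0.8, -2.4]
gripper_width: 0.066
gripper_force: 25.0
```

{"name": "jog_arm", "arguments": {
  "deltas": [
    [[-1,-0.05,-0.5,-1.2,0],[-1,0,-0.4,0,0],[-1,0,-0.3,0,0],[-1,0,0,-0.4,0],[-1,0,0,0,0],[-1,0,0,0,0]]
  ]
}}

```text
time_s: 25.42
tcp_pos: [0.574, -0.1551, 0.1346]
eef_rot: [-180.0, -0.0, 177.5]
contact_force: [0.5, -0.4, -2.2]
gripper_width: 0.0656
gripper_force: 25.0
```

{"name": "jog_arm", "arguments": {
  "deltas": [
    [[-1,0,0,-0.1,0],[0.65,0,0,0,0],[0.65,0,0,0,0],[0.65,0,0,0,0],[0.65,0,0.1,1.5,0],[0.65,0,0.3,3,0],[0.65,0,0.5,5,0],[1,-1.5,5.0,2,0]]
  ]
}}

```text
time_s: 26.42
tcp_pos: [0.5607, -0.0972, 0.2526]
eef_rot: [-180.0, 0.3, 177.4]
contact_force: [0.8, 0.8, -1.0]
gripper_width: 0.078
gripper_force: 0.0
```

{"name": "jog_arm", "arguments": {
  "deltas": [
    [[1,-1.4,5.0,2,0],[1,-1.4,5.0,0,0],[1,-1.4,5.0,0,0],[1,-1.4,5.0,0,0],[1,0,0,0,0]]
  ]
}}

```text
time_s: 27.05
tcp_pos: [0.5024, 0.1066, 0.2701]
eef_rot: [179.9, 0.1, 177.8]
contact_force: [-0.3, 0.1, 0.7]
gripper_width: 0.0876
gripper_force: 0.0
```

```bash
python3 - <<'E'
from h import *
im=r.capture("top");s=r.capture("side");cv2.imwrite("pics/t6.png",im);cv2.imwrite("pics/s6.png",s)
print(marks(im,"top",(331,355,182,222),.13,amin=7,amax=45))
print(r.get_state()["joints"].round(1))
p,a=darkc(im,(222,240,176,194),45);p2,b=darkc(s,(274,298,240,270),45);print(p,p2,a,b,tri(p,p2))
cv2.imwrite("pics/c6.png",np.hstack([cv2.resize(s[130:220,270:370],(400,360),interpolation=cv2.INTER_CUBIC),cv2.resize(im[165:255,315:405],(360,360),interpolation=cv2.INTER_CUBIC)]))
E
```

```text
[[ 337.9  190.    11.3  616.7 -137.7]
 [ 348.2  190.6   10.9  615.5 -175.8]
 [ 347.8  195.7   11.3  596.4 -174.7]
 [ 337.4  195.2   10.9  597.3 -136.5]
 [ 353.6  200.5    7.8  579.4 -196.3]
 [ 336.8  207.3   18.5  552.8 -135.1]
 [ 346.9  210.6   36.6  541.5 -172.6]
 [ 336.5  212.6   17.3  533.  -134.5]
 [ 353.1  215.1   24.8  525.3 -195.6]]
[  33.7    4.3  -17.3    0.   -68.4 -126. ]
[231.64 184.66] [285.71 254.71] 44.0 92.5 (array([623.1, 250. , 158.7]), np.float64(0.6))
```

View pics/c6.png

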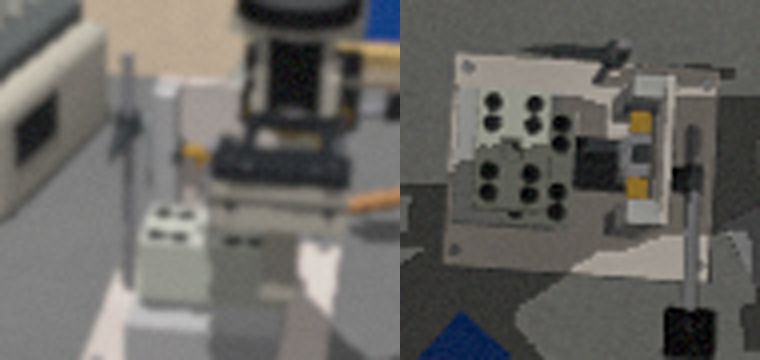

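Top crop: besides the top tier's marks (px 337-348), a second set of marks shows at about (355,196-218), so a lower tier may be displaced. I'll compare with the earlier frames before going on.

```bash
python3 - <<'E'
from h import *
a=[cv2.resize(cv2.imread(f"pics/t{i}.png")[175:235,320:370],(260,312),interpolation=cv2.INTER_CUBIC) for i in(3,4,5)]
b=[cv2.resize(cv2.imread(f"pics/s{i}.png")[170:225,285:345],(260,238),interpolation=cv2.INTER_CUBIC) for i in(4,5,6)]
cv2.imwrite("pics/c7.png",np.vstack([np.hstack(a),np.hstack(b)]))
E
```

```text
(no output)
```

View pics/c7.png

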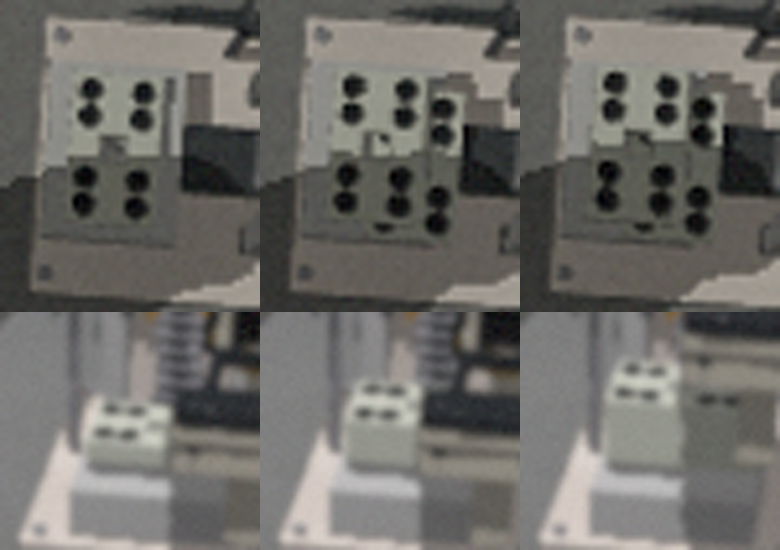

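The bottom tier was knocked between the first and second placings, toward -x and -y. Measuring how far.

```bash
python3 - <<'E'
from h import *
for i in(4,5,6):
    im=cv2.imread(f"pics/t{i}.png")
    print(i,marks(im,"top",(350,360,186,226),.076,thr=55,amin=4,amax=45))
    print(tiers(im,z=.0))
H=np.array([574.3,-154.9]);a=np.radians(-2.7);R=np.array([[np.cos(a),-np.sin(a)],[np.sin(a),np.cos(a)]])
print("deck corners px",[proj("top",[*((H+R@np.array(c))/1000),.058]).round(1).tolist() for c in((65,50),(65,-50),(-65,-50),(-65,50))])
print("bot tier",[proj("top",[*((H+R@np.array(c))/1000),.076]).round(1).tolist() for c in((42,19),(42,-19),(22.5,-19),(-22.5,-19),(-42,-19))])
E
```

```text
4 [[ 354.5  195.4   12.1  604.6 -203.7]
 [ 354.3  200.5   11.3  585.5 -203.1]
 [ 358.9  206.3   15.6  563.8 -220.8]
 [ 353.7  215.    32.7  530.1 -201.8]]
[([190.5, 218.8], 504.0, 424.4, 110.0, 65.5, -1.0), ([343.7, 192.2], 622.5, -185.1, 163.3, 110.5, 88.1), ([279.3, 186.6], 643.8, 86.5, 108.9, 64.6, -1.6)]
5 [[ 354.6  195.4   13.7  604.6 -203.8]
 [ 354.3  200.5   13.6  585.2 -203.3]
 [ 358.8  206.2   16.1  564.  -220.7]
 [ 353.7  215.    32.8  530.3 -201.8]]
[([370.1, 229.6], 483.3, -264.3, 135.5, 41.1, -88.5), ([191.3, 215.1], 511.6, 424.2, 94.6, 65.4, -1.0), ([342.0, 191.2], 624.3, -185.2, 163.2, 106.9, 88.1)]
6 [[ 354.8  197.9   32.4  595.1 -204.8]
 [ 358.8  205.8   17.   565.4 -220.6]
 [ 353.7  215.    32.2  530.3 -201.7]]
[([344.4, 189.9], 632.9, -185.8, 162.5, 89.5, 88.1)]
deck corners px [[329.4, 185.8], [355.4, 187.7], [353.2, 221.4], [327.0, 219.5]]
bot tier [[337.3, 191.7], [347.2, 192.4], [346.9, 197.5], [346.1, 209.3], [345.8, 214.5]]
```

The bottom tier is displaced by about (-11, -29) mm. I'll lift the upper three as one block (gripping the second tier), park it on the bench, slide the bottom tier back, and put the block on again.

{"name": "jog_arm", "arguments": {
  "deltas": [
    [[0.8,1.8,-5,0,-0.01],[0.8,1.8,-5,0,0],[0.8,1.8,-5,-1,0],[0.8,1.8,-5,-2,0],[0.8,0,-5,-3,0],[0.8,0,-0.5,-3,0],[0.8,0,0,-3,0],[0.8,0,-0.3,-3,0]]
  ],
  "force": 40
}}

```text
time_s: 28.15
tcp_pos: [0.5747, -0.1561, 0.118]
eef_rot: [-180.0, 0.0, 176.8]
contact_force: [-0.2, 0.3, 0.2]
gripper_width: 0.079
gripper_force: 0.0
```

{"name": "jog_arm", "arguments": {
  "deltas": [
    [[0.8,0,-0.3,-1,0],[0.8,0,0,0,0],[0.8,0,0,0,0]]
  ]
}}

```text
time_s: 28.52
tcp_pos: [0.5758, -0.1575, 0.11]
eef_rot: [-180.0, 0.1, 176.9]
contact_force: [-0.5, -0.0, 0.5]
gripper_width: 0.0791
gripper_force: 0.0
```

{"name": "jog_arm", "arguments": {
  "deltas": [
    [[0.8,0,0.2,-0.9,0],[-1,0,0,0,0],[-1,0,0,0,0],[-1,0,0,0,0],[-1,0,0.3,1.5,0],[-1,0,0.3,3,0],[-1,-1,4,4,0],[-1,-2,5,0,0]]
  ]
}}

```text
time_s: 29.52
tcp_pos: [0.547, -0.0583, 0.1884]
eef_rot: [179.9, 0.4, 176.9]
contact_force: [2.2, 1.9, -5.0]
gripper_width: 0.0657
gripper_force: 40.0
```

{"name": "jog_arm", "arguments": {
  "deltas": [
    [[-1,-2,5,0,0],[-1,-2,5,0,0],[-1,-2,4,0,0],[-1,-1,2,-4,0],[-1,0,0,-5,0],[-1,0,0,-4,0],[-1,0,0,-1.5,0],[-1,0,0,0,0]]
  ]
}}

```text
time_s: 30.52
tcp_pos: [0.4743, 0.1006, 0.039]
eef_rot: [-179.9, -0.1, 177.0]
contact_force: [-0.6, 0.3, -3.6]
gripper_width: 0.0657
gripper_force: 40.0
```

{"name": "jog_arm", "arguments": {
  "deltas": [
    [[-1,0,0,-1,0],[-1,0,0,-0.3,0],[-1,0,0,0,0],[-1,0,0,0,0]]
  ]
}}

```text
time_s: 31.02
tcp_pos: [0.4752, 0.101, 0.027]
eef_rot: [180.0, 0.0, 177.0]
contact_force: [-0.6, 0.6, -5.6]
gripper_width: 0.0659
gripper_force: 40.0
```

{"name": "jog_arm", "arguments": {
  "deltas": [
    [[-1,0,0,-0.2,0],[0.8,0,0,0,0],[0.8,0,0,0,0],[0.8,0,0,0,0],[0.8,0,0,4,0],[1,0,0,5,0],[1,0,0,5,0.1],[1,0,-4,5,0.17]]
  ]
}}

```text
time_s: 32.02
tcp_pos: [0.4753, 0.0626, 0.2156]
eef_rot: [180.0, 0.1, -167.2]
contact_force: [1.1, -0.8, -1.1]
gripper_width: 0.0872
gripper_force: 0.0
```

{"name": "jog_arm", "arguments": {
  "deltas": [
    [[1,0.6,-4,0,0.17],[1,0.6,-4,0,0.17],[1,0.6,-4,0,0.17],[1,0.6,-4,0,0.17],[1,0.6,-4,0,0.17],[1,0.6,-4,0,0.17],[1,0.6,0,0,0.17],[1,0.4,0,0,0.11]]
  ]
}}

```text
time_s: 33.02
tcp_pos: [0.5209, -0.179, 0.2133]
eef_rot: [180.0, -0.0, -92.9]
contact_force: [0.0, 1.0, -0.7]
gripper_width: 0.0879
gripper_force: 0.0
```

```bash
python3 - <<'E'
from h import *
im=r.capture("top");s=r.capture("side");cv2.imwrite("pics/t7.png",im);cv2.imwrite("pics/s7.png",s)
st=r.get_state();print(st["tcp_pos"],st["eef_rot"],st["joints"].round())
cv2.imwrite("pics/c8.png",np.hstack([cv2.resize(s[150:310,250:410],(400,400),interpolation=cv2.INTER_CUBIC),cv2.resize(im[160:260,260:360],(400,400),interpolation=cv2.INTER_CUBIC)]))
print(marks(s,"side",(290,360,180,215),.076,amin=2,thr=80))
E
```

```text
[ 0.52110884 -0.17844166  0.21328694] [ 1.79991855e+02 -2.91439305e-03 -9.30482237e+01] [  1.  10. -18.   0. -62.  -5.]
[[ 357.4  195.8   57.9  452.  -205.7]
 [ 332.8  194.2    6.   539.4 -205.9]
 [ 338.   194.7    6.6  520.9 -204.8]]
```

View pics/c8.png

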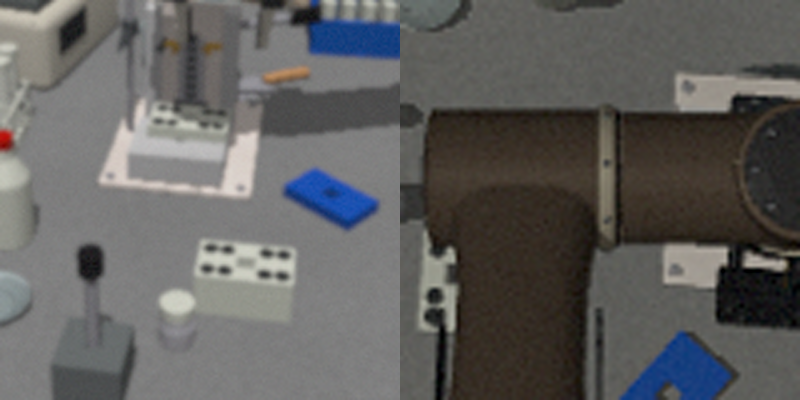

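The block stands intact on the bench at (475, 101). The bottom tier lies at the rear of the deck. I'll press one finger on it near its middle and slide it back.

{"name": "jog_arm", "arguments": {
  "deltas": [
    [[1,0,-0.3,-4,0],[1,0,0,-4,0],[1,0,0,-3,0],[1,0,0,-0.5,0],[1,0,0,0,0],[1,0,0,-0.2,0],[1,0,0,0,0],[1,0,0,0,0]]
  ]
}}

```text
time_s: 34.12
tcp_pos: [0.5213, -0.1812, 0.097]
eef_rot: [-179.9, 0.0, -93.1]
contact_force: [-1.2, 0.7, 0.3]
gripper_width: 0.0879
gripper_force: 0.0
```

{"name": "jog_arm", "arguments": {
  "deltas": [
    [[1,0,0,-0.1,0],[1,0,0,-0.1,0],[1,0,0,0,0]]
  ]
}}

```text
time_s: 34.5
tcp_pos: [0.5212, -0.1813, 0.095]
eef_rot: [-180.0, -0.0, -93.1]
contact_force: [-1.4, 0.1, 5.3]
gripper_width: 0.0875
gripper_force: 3.0
```

{"name": "jog_arm", "arguments": {
  "deltas": [
    [[1,0,0,-0.1,0],[1,0,0,0,0],[1,0.2,0.5,0,0],[1,0.2,0.5,0,0],[1,0,0,0,0]]
  ]
}}

```text
time_s: 35.12
tcp_pos: [0.5256, -0.1722, 0.0948]
eef_rot: [-179.9, -0.1, -93.1]
contact_force: [-2.4, -4.7, 9.7]
gripper_width: 0.0874
gripper_force: 5.2
```

```bash
python3 - <<'E'
from h import *
s=r.capture("side");cv2.imwrite("pics/s8.png",s)
print(r.get_state()["contact_force"]);print(marks(s,"side",(290,360,180,215),.076,amin=2,thr=80))
E
```

```text
[-1.96577589 -4.24427111 10.21439162]
[[ 313.   193.6    7.1  609.6 -200.7]
 [ 349.9  196.1    4.   478.4 -200. ]
 [ 336.5  195.6    5.9  525.8 -197.1]
 [ 330.2  200.7    6.2  545.3 -158.8]
 [ 335.7  201.1    7.5  526.2 -158.8]]
```

It follows. Continuing the slide.

{"name": "jog_arm", "arguments": {
  "deltas": [
    [[1,0.2,0.5,0,0],[1,0.2,0.5,0,0],[1,0.2,0.5,0,0],[1,0.05,0.5,0,0],[1,0,0,0,0],[1,0,0,5,0],[1,-1,0,6,0]]
  ]
}}

```text
time_s: 36.05
tcp_pos: [0.5209, -0.1513, 0.2035]
eef_rot: [179.8, -0.0, -93.1]
contact_force: [1.9, -0.7, 0.4]
gripper_width: 0.0877
gripper_force: 0.0
```

{"name": "jog_arm", "arguments": {
  "deltas": [
    [[1,-3,5,0,-0.17],[1,-3,5,0,-0.17],[1,0,5,0,-0.17],[1,0,5,0,-0.17],[1,0,5,0,-0.17],[1,0,0,0,-0.17],[1,0,0,0,-0.17]]
  ]
}}

```text
time_s: 36.92
tcp_pos: [0.4642, 0.0945, 0.2033]
eef_rot: [180.0, -0.0, -160.4]
contact_force: [-0.5, 0.4, -0.0]
gripper_width: 0.088
gripper_force: 0.0
```

```bash
python3 - <<'E'
from h import *
im=r.capture("top");s=r.capture("side");cv2.imwrite("pics/t9.png",im);cv2.imwrite("pics/s9.png",s)
print(marks(im,"top",(328,360,182,222),.076,amin=5,amax=50))
print(marks(s,"side",(290,360,180,215),.076,amin=2,thr=80))
b=marks(im,"top",(250,300,190,260),.072,amin=7,amax=20);print(b)
E
```

```text
[[ 337.   192.2   10.6  615.2 -136.9]
 [ 347.1  192.    10.6  616.9 -175.3]
 [ 337.1  197.3   10.4  596.  -137.6]
 [ 347.1  197.2   10.3  597.3 -175.5]
 [ 337.2  209.1   11.5  551.  -139.1]
 [ 347.2  209.    11.6  552.4 -177. ]
 [ 347.4  214.3   15.4  532.3 -178.1]
 [ 337.3  214.3   15.1  531.2 -139.7]]
[[ 325.8  180.3    5.3  573.4 -310.5]
 [ 326.2  184.1    5.3  569.1 -279.6]
 [ 325.6  187.5    4.1  569.  -252.4]
 [ 325.5  192.2   36.4  566.4 -217.2]
 [ 334.3  197.9    3.9  532.2 -179.8]
 [ 333.9  203.3    4.3  531.2 -142.9]
 [ 357.   206.8    2.4  452.7 -130.2]
 [ 355.   214.     4.2  458.7  -83.7]]
[]
```

Tier now at (574.0, -157.4), +1.9°. Closing the jaws on it at the right pose will finish the alignment.

{"name": "jog_arm", "arguments": {
  "deltas": [
    [[0.9,2.2,-4,0,-0.13],[0.9,2.2,-4,0,-0.13],[0.9,2.2,-4,0,-0.13],[0.9,2.2,-4,0,0],[0.9,2.2,-4,0,0],[0.9,0,-4.2,-3,0],[0.9,0,0,-4,0],[0.9,0,0,-2,0]]
  ],
  "force": 25
}}

```text
time_s: 38.02
tcp_pos: [0.573, -0.1495, 0.111]
eef_rot: [180.0, -0.2, 177.6]
contact_force: [-0.5, 1.0, 0.7]
gripper_width: 0.0833
gripper_force: 0.0
```

{"name": "jog_arm", "arguments": {
  "deltas": [
    [[0.9,0,-0.3,-1,0],[0.9,0,0,0,0],[0.9,0,0,0,0]]
  ]
}}

```text
time_s: 38.4
tcp_pos: [0.5751, -0.1514, 0.1046]
eef_rot: [-180.0, 0.1, 177.5]
contact_force: [0.3, 0.1, -0.1]
gripper_width: 0.0836
gripper_force: 0.0
```

{"name": "jog_arm", "arguments": {
  "deltas": [
    [[0.9,0,-0.2,-1.5,0],[0.9,0,-0.15,-0.7,0],[0.9,0,0,0,-0.005],[-1,0,0,0,0],[-1,0,0,0,0],[-1,0,0,0,0],[-1,0,0,0,0]]
  ]
}}

```text
time_s: 39.28
tcp_pos: [0.5746, -0.1549, 0.0818]
eef_rot: [-180.0, 0.0, 177.2]
contact_force: [-0.4, -0.3, 1.6]
gripper_width: 0.0666
gripper_force: 24.9
```

{"name": "jog_arm", "arguments": {
  "deltas": [
    [[0.65,0,0,0,0],[0.65,0,0,0,0],[0.65,0,0.1,2,0],[0.65,0,0.3,4,0],[0.65,0,0.5,5,0],[1,-2,5,3,0],[1,-2,5,0,0],[1,-2,5,0,0]]
  ]
}}

```text
time_s: 40.28
tcp_pos: [0.5138, 0.0054, 0.2221]
eef_rot: [180.0, 0.1, 177.1]
contact_force: [-0.3, 0.6, -0.1]
gripper_width: 0.0872
gripper_force: 0.0
```

{"name": "jog_arm", "arguments": {
  "deltas": [
    [[1,-2,5,0,0],[1,-2,4.7,0,0],[1,0,0,0,0],[1,0,0,0,0]]
  ]
}}

```text
time_s: 40.78
tcp_pos: [0.4744, 0.1013, 0.2216]
eef_rot: [180.0, 0.0, 177.2]
contact_force: [-0.3, -0.9, 0.1]
gripper_width: 0.0876
gripper_force: 0.0
```

```bash
python3 - <<'E'
from h import *
im=r.capture("top");s=r.capture("side");cv2.imwrite("pics/t10.png",im);cv2.imwrite("pics/s10.png",s)
print(marks(im,"top",(328,360,182,222),.076,amin=5,amax=50))
print(marks(im,"top",(250,300,190,260),.072,amin=7,amax=20))
print(marks(s,"side",(322,375,240,266),.072,amin=2,thr=80),r.get_state()["tcp_pos"])
E
```

```text
[[ 336.4  192.    10.9  615.9 -134.8]
 [ 346.4  192.    10.9  616.8 -172.7]
 [ 346.4  197.1   10.5  597.5 -172.9]
 [ 336.4  197.     9.7  596.8 -135.1]
 [ 336.5  211.8   30.6  540.6 -136.7]
 [ 346.5  211.9   30.3  541.4 -174.5]]
[[259.7 190.2  11.4 616.1 157. ]
 [277.6 239.3  10.4 431.5  82.6]]
[[335.2 240.9   3.4 513.7  64.1]
 [350.3 242.9  21.8 469.5  68.3]
 [340.8 248.9   5.1 495.7 100. ]
 [333.9 248.7   2.8 515.1 101.4]
 [356.2 250.9   3.4 452.1 103.9]
 [362.9 251.5   3.4 433.2 104.4]
 [332.4 257.    3.4 516.9 138.5]
 [339.3 257.7   3.3 497.7 139.3]
 [355.3 259.3   4.4 454.  141.1]
 [362.4 260.    4.2 434.7 141.7]] [0.47467188 0.10040759 0.22144525]
```

The tier is centred at (573.9, -154.7) but still 4° skewed. I'll grip it at its own angle and turn it.

{"name": "jog_arm", "arguments": {
  "deltas": [
    [[0.9,2,-4.2,0,0.073],[0.9,2,-4.2,0,0],[0.9,2,-4.2,0,0],[0.9,2,-4.2,0,0],[0.9,2,-4.2,-1.5,0],[0.9,0,-4.2,-3,0],[0.9,0,0,-4,0],[0.9,0,0,-3,0]]
  ],
  "force": 40
}}

```text
time_s: 41.88
tcp_pos: [0.5734, -0.1534, 0.1044]
eef_rot: [180.0, -0.1, -178.9]
contact_force: [0.8, 0.1, -0.0]
gripper_width: 0.0832
gripper_force: 0.0
```

{"name": "jog_arm", "arguments": {
  "deltas": [
    [[0.9,0,0,-1.3,0],[0.9,0,0,-1.1,0],[0.9,0,0,0,0]]
  ]
}}

```text
time_s: 42.25
tcp_pos: [0.5745, -0.1511, 0.0825]
eef_rot: [-180.0, -0.0, -178.6]
contact_force: [-0.8, -0.2, 0.3]
gripper_width: 0.0831
gripper_force: 0.0
```

{"name": "jog_arm", "arguments": {
  "deltas": [
    [[-1,0,0,0,0],[-1,0,0,0,0],[-1,0,0,0,0],[-1,0,0,0,0],[-1,0,0,0.4,0],[-1,0,0,0,-0.04],[-1,0,-0.1,0,-0.032],[-1,0,-0.3,0,0]]
  ]
}}

```text
time_s: 43.25
tcp_pos: [0.5742, -0.1548, 0.0863]
eef_rot: [180.0, -0.0, 177.2]
contact_force: [-0.0, 0.7, -1.1]
gripper_width: 0.0657
gripper_force: 40.0
```

{"name": "jog_arm", "arguments": {
  "deltas": [
    [[-1,0,0,0,0],[-1,0,0,-0.3,0],[-1,0,0,-0.1,0],[-1,0,0,0,0]]
  ]
}}

```text
time_s: 43.75
tcp_pos: [0.5746, -0.1549, 0.0835]
eef_rot: [-180.0, 0.0, 177.3]
contact_force: [-3.5, 1.0, 8.7]
gripper_width: 0.0655
gripper_force: 40.0
```

{"name": "jog_arm", "arguments": {
  "deltas": [
    [[0.65,0,0,0,0],[0.65,0,0,0,0],[0.65,0,0.1,2,0],[0.65,0,0.3,4,0],[0.65,0,0.5,5,0],[1,-2,5,3,0],[1,-2,5,0,0],[1,-2,5,0,0]]
  ]
}}

```text
time_s: 44.75
tcp_pos: [0.5139, 0.0054, 0.2229]
eef_rot: [180.0, 0.1, 177.2]
contact_force: [0.1, 2.4, -0.2]
gripper_width: 0.0873
gripper_force: 0.0
```

{"name": "jog_arm", "arguments": {
  "deltas": [
    [[1,-2,5,0,0],[1,-2,4.7,0,0],[1,0,0,0,0],[1,0,0,0,0]]
  ]
}}

```text
time_s: 45.25
tcp_pos: [0.4744, 0.1013, 0.2225]
eef_rot: [-180.0, 0.0, 177.3]
contact_force: [0.6, -0.1, 0.7]
gripper_width: 0.0877
gripper_force: 0.0
```

```bash
python3 - <<'E'
from h import *
im=r.capture("top");s=r.capture("side");cv2.imwrite("pics/t11.png",im);cv2.imwrite("pics/s11.png",s)
print(marks(im,"top",(328,360,182,222),.076,amin=5,amax=50))
print(marks(s,"side",(322,375,240,266),.072,amin=2,thr=80),r.get_state()["tcp_pos"])
cv2.imwrite("pics/c9.png",np.hstack([cv2.resize(s[170:300,280:410],(390,390),interpolation=cv2.INTER_CUBIC),cv2.resize(im[165:255,315:405],(390,390),interpolation=cv2.INTER_CUBIC)]))
E
```

```text
[[ 337.3  191.8   10.7  616.7 -137.9]
 [ 347.2  192.5   10.4  615.1 -175.6]
 [ 336.8  196.9   10.6  597.2 -136.8]
 [ 346.8  197.6   10.6  595.6 -174.7]
 [ 335.9  211.7   29.8  540.8 -134.5]
 [ 346.   212.5   31.3  539.  -172.5]]
[[335.2 240.3   2.3 513.9  61.2]
 [350.4 242.8  20.4 469.2  68.1]
 [340.8 248.9   5.1 495.7  99.9]
 [333.9 248.7   2.4 515.2 101.3]
 [356.2 251.    3.2 452.  104.1]
 [363.  251.5   3.2 433.2 104.4]
 [332.4 257.    3.4 516.9 138.5]
 [339.3 257.7   3.3 497.7 139.3]
 [355.4 259.3   4.2 453.9 141. ]
 [362.4 260.    4.1 434.8 141.8]] [0.47469224 0.10041968 0.22237151]
```

The bottom tier is now at about (573.6, -154.9), -2.4°. Fetching the block.

{"name": "jog_arm", "arguments": {
  "deltas": [
    [[0.8,0.05,0,-5,0],[0.8,0,0,-5,0],[0.8,0,0,-5,0],[0.8,0,0,-3,0],[0.8,0,0,-1.7,0],[0.8,0,0,0,0],[0.8,0,0,0,0]]
  ]
}}

```text
time_s: 46.22
tcp_pos: [0.4756, 0.1007, 0.026]
eef_rot: [180.0, 0.0, 177.2]
contact_force: [0.7, 0.2, -0.8]
gripper_width: 0.0793
gripper_force: 0.0
```

{"name": "jog_arm", "arguments": {
  "deltas": [
    [[-1,0,0,0,0],[-1,0,0,0,0],[-1,0,0,0,0],[-1,0,0,0,0],[-1,0,0,4,0],[-1,0,0,5,0],[-1,0,0,5,0],[-1,2,-5,3,0]]
  ]
}}

```text
time_s: 47.22
tcp_pos: [0.4952, 0.0531, 0.1981]
eef_rot: [179.9, 0.2, 177.5]
contact_force: [1.8, 0.9, -6.4]
gripper_width: 0.0659
gripper_force: 40.0
```

{"name": "jog_arm", "arguments": {
  "deltas": [
    [[-1,2,-5,0,0],[-1,2,-5,0,0],[-1,2,-5,0,0],[-1,2,-4.7,0,0],[-1,0,0,-3,0],[-1,0,0,-3,0],[-1,0,0,-2,0],[-1,0,0,0,0]]
  ]
}}

```text
time_s: 48.22
tcp_pos: [0.5729, -0.1457, 0.1131]
eef_rot: [180.0, -0.3, 177.2]
contact_force: [-0.0, 0.6, -4.8]
gripper_width: 0.0656
gripper_force: 40.0
```

{"name": "jog_arm", "arguments": {
  "deltas": [
    [[-1,0,-0.4,-0.8,0],[-1,0,-0.3,0,0],[-1,0,0,0,0],[-1,0,0,0,0]]
  ]
}}

```text
time_s: 48.72
tcp_pos: [0.5752, -0.1529, 0.1081]
eef_rot: [180.0, 0.1, 177.2]
contact_force: [-0.0, -0.2, -4.7]
gripper_width: 0.0655
gripper_force: 40.0
```

{"name": "jog_arm", "arguments": {
  "deltas": [
    [[-1,0,-0.2,-0.2,0],[-1,0,0,-0.2,0],[-1,0,0,-0.1,0],[-1,0,0,-0.1,0],[-1,0,0,0,0]]
  ]
}}

```text
time_s: 49.35
tcp_pos: [0.5748, -0.1549, 0.1023]
eef_rot: [-180.0, 0.0, 177.2]
contact_force: [-4.0, 0.0, 5.3]
gripper_width: 0.0657
gripper_force: 40.0
```

{"name": "jog_arm", "arguments": {
  "deltas": [
    [[0.65,0,0,0,0],[0.65,0,0,0,0],[0.65,0,0,0,0],[0.65,0,0.1,2,0],[0.65,0,0.3,4,0],[0.65,0,0.5,5,0],[0,0,4,5,0.1],[0,0,5,3,0.17]]
  ]
}}

```text
time_s: 50.35
tcp_pos: [0.5756, -0.0565, 0.2931]
eef_rot: [-180.0, 0.2, -167.1]
contact_force: [0.6, 0.7, -0.5]
gripper_width: 0.0576
gripper_force: 0.0
```

{"name": "jog_arm", "arguments": {
  "deltas": [
    [[0,0.6,5,0,0.17],[0,0.6,5,0,0.17],[0,0.6,5,0,0.17],[0,0.6,5,0,0.17],[0,0.6,5,0,0.17],[0,0.6,5,0,0.17],[0,0.6,1.6,0,0.17],[0,0.6,0,0,0.11]]
  ]
}}

```text
time_s: 51.35
tcp_pos: [0.6229, 0.261, 0.2896]
eef_rot: [180.0, -0.0, -92.4]
contact_force: [-0.1, -0.5, 0.1]
gripper_width: 0.044
gripper_force: 0.0
```

```bash
python3 - <<'E'
from h import *
im=r.capture("top");s=r.capture("side");cv2.imwrite("pics/t12.png",im);cv2.imwrite("pics/s12.png",s)
st=r.get_state();print(st["tcp_pos"],st["eef_rot"])
m=marks(im,"top",(328,362,180,222),.13,amin=5,amax=50);print(m)
p2,b=darkc(s,(274,298,240,270),45);print(p2,b)
cv2.imwrite("pics/c9.png",np.hstack([cv2.resize(s[130:225,275:370],(390,390),interpolation=cv2.INTER_CUBIC),cv2.resize(im[170:235,315:380],(390,390),interpolation=cv2.INTER_CUBIC)]))
E
```

```text
[0.62321608 0.25968646 0.28963484] [ 1.79972501e+02 -3.27972320e-02 -9.27105961e+01]
[[ 337.9  190.1   10.9  616.5 -137.7]
 [ 348.1  190.6   10.5  615.4 -175.6]
 [ 337.5  195.3   10.9  597.1 -136.6]
 [ 347.7  195.9   10.4  595.9 -174.3]
 [ 336.7  207.3   11.4  552.5 -134.6]
 [ 347.   208.1   11.8  550.7 -172.6]
 [ 336.3  212.6   11.4  533.2 -133.8]
 [ 346.6  213.3   11.1  531.4 -171.6]]
[285.66 254.45] 113.625
```

View pics/c9.png

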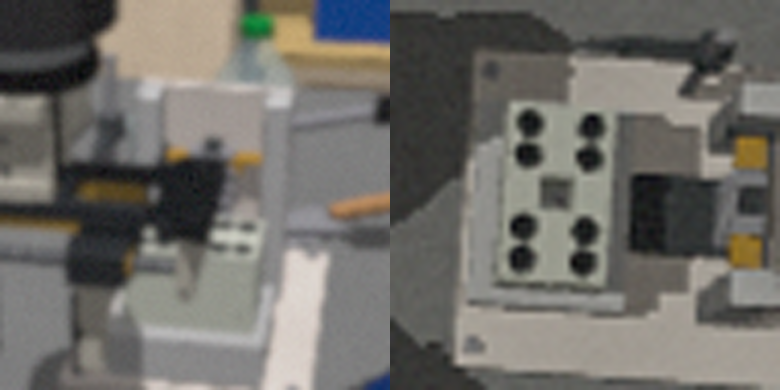

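The full stack is square and centred at (574.1, -154.6); the crop shows the deck's rim evenly exposed round it. Now the rod.

{"name": "jog_arm", "arguments": {
  "deltas": [
    [[0,0,-0.6,-3,0],[0,0,-0.4,-4,0],[0,0,0,-3,0],[0,0,0,-2,0],[0,0,0,-0.4,0],[0,0,0,0,0],[0,0,0,0,0]]
  ],
  "force": 30
}}

```text
time_s: 52.32
tcp_pos: [0.6235, 0.2495, 0.1676]
eef_rot: [-179.9, 0.1, -92.8]
contact_force: [-0.1, 0.7, -1.1]
gripper_width: 0.0434
gripper_force: 0.0
```

{"name": "jog_arm", "arguments": {
  "deltas": [
    [[0,-0.05,0.05,-0.2,0],[-1,0,0,0,0],[-1,0,0,0,0],[-1,0,0,0,0],[-1,0,0,0,0],[-1,0,0,0,0]]
  ]
}}

```text
time_s: 53.08
tcp_pos: [0.6225, 0.2497, 0.1645]
eef_rot: [-180.0, 0.0, -92.8]
contact_force: [0.4, 0.4, 1.0]
gripper_width: 0.0252
gripper_force: 30.0
```

{"name": "jog_arm", "arguments": {
  "deltas": [
    [[-1,0,0,2,0],[-1,0,0,3,0],[-1,0,0,4,0],[-1,0,0,4.5,0],[-1,-0.8,-5,1,0],[-1,-0.8,-5,0,0],[-1,-0.8,-5,0,0],[-1,-0.8,-5,0,0]]
  ]
}}

```text
time_s: 54.08
tcp_pos: [0.5896, 0.0482, 0.309]
eef_rot: [180.0, 0.0, -92.8]
contact_force: [0.6, -0.7, -1.8]
gripper_width: 0.0253
gripper_force: 30.0
```

{"name": "jog_arm", "arguments": {
  "deltas": [
    [[-1,-0.8,-5,0,0],[-1,-0.8,-5,0,0],[-1,0,-5,0,0],[-1,0,-3,0,0],[-1,0,-2,0,0],[-1,0,-0.45,0,0],[-1,0,0,0,0],[-1,0,0,0,0]]
  ]
}}

```text
time_s: 55.08
tcp_pos: [0.5746, -0.1539, 0.3093]
eef_rot: [-180.0, 0.0, -92.8]
contact_force: [-0.5, 0.2, -1.4]
gripper_width: 0.0253
gripper_force: 30.0
```

```bash
python3 - <<'E'
from h import *
im=r.capture("top");s=r.capture("side");cv2.imwrite("pics/t13.png",im);cv2.imwrite("pics/s13.png",s)
st=r.get_state();print(st["tcp_pos"],st["eef_rot"])
f=np.array([.5743,-.1549,.16]);u=proj("side",f);u2=proj("side",f+[0,0,.06]);print("expected rod foot px",u,u2)
g=cv2.cvtColor(s,cv2.COLOR_BGR2GRAY)
for v in range(int(u2[1])-2,int(u[1])+14,3): print(v,g[v,int(u[0])-12:int(u[0])+13].tolist())
E
```

```text
[ 0.57458098 -0.15401086  0.30938003] [-1.79992726e+02  5.12150553e-03 -9.27476972e+01]
expected rod foot px [322.14528956 178.95092809] [322.5099982 162.4528383]
160 [95, 94, 97, 92, 99, 103, 102, 103, 103, 101, 88, 77, 75, 77, 89, 100, 105, 106, 106, 107, 107, 105, 103, 105, 104]
163 [95, 96, 92, 93, 96, 96, 102, 105, 104, 100, 94, 81, 72, 74, 73, 79, 79, 79, 85, 93, 101, 106, 103, 107, 105]
166 [97, 93, 94, 84, 73, 68, 79, 89, 93, 92, 85, 78, 73, 71, 68, 57, 46, 53, 62, 80, 89, 91, 95, 96, 102]
169 [93, 87, 77, 61, 52, 67, 87, 96, 91, 82, 74, 74, 75, 72, 64, 54, 47, 55, 66, 78, 81, 79, 80, 85, 87]
172 [93, 92, 93, 95, 95, 97, 102, 106, 99, 96, 84, 75, 75, 72, 66, 61, 59, 60, 68, 78, 89, 88, 90, 96, 100]
175 [92, 95, 96, 95, 99, 103, 102, 107, 104, 100, 89, 79, 73, 74, 68, 63, 63, 66, 73, 86, 86, 93, 96, 105, 106]
178 [93, 92, 93, 93, 98, 102, 106, 106, 107, 100, 96, 96, 94, 88, 71, 60, 57, 62, 71, 83, 85, 90, 99, 104, 105]
181 [92, 91, 92, 94, 103, 105, 102, 103, 106, 108, 106, 99, 92, 89, 73, 65, 62, 58, 71, 84, 87, 94, 105, 113, 109]
184 [146, 144, 144, 140, 136, 125, 115, 122, 128, 139, 137, 127, 130, 147, 152, 153, 139, 117, 88, 77, 89, 120, 136, 127, 114]
187 [160, 176, 183, 178, 177, 178, 178, 190, 190, 175, 162, 156, 155, 159, 163, 176, 193, 201, 198, 196, 197, 199, 198, 193, 186]
190 [166, 170, 162, 148, 133, 131, 150, 172, 192, 197, 199, 200, 201, 200, 197, 179, 137, 102, 93, 103, 130, 141, 124, 98, 102]
```

The rod is centred over the hole in the side view (col ≈322). Lowering.

{"name": "jog_arm", "arguments": {
  "deltas": [
    [[-1,0,-0.1,-2,0],[-1,0,0,-1,0],[-1,0,0,-1,0],[-1,0,0,-1,0],[-1,0,0,-1.5,0],[-1,0,0,-1.5,0],[-1,0,0,-1.2,0],[-1,0,0,0,0]]
  ]
}}

```text
time_s: 56.18
tcp_pos: [0.5738, -0.1558, 0.216]
eef_rot: [179.9, -0.0, -92.8]
contact_force: [-0.1, -0.1, -1.6]
gripper_width: 0.0254
gripper_force: 30.0
```

{"name": "jog_arm", "arguments": {
  "deltas": [
    [[-1,0,0,-0.3,0],[-1,0,0,-0.3,0],[-1,0,0,-0.2,0],[-1,0,0,-0.2,0],[-1,0,0,-0.2,0],[-1,0,0,0,0]]
  ]
}}

```text
time_s: 56.92
tcp_pos: [0.5743, -0.1558, 0.2051]
eef_rot: [180.0, -0.0, -92.8]
contact_force: [0.4, 0.1, -1.9]
gripper_width: 0.0255
gripper_force: 30.0
```

{"name": "jog_arm", "arguments": {
  "deltas": [
    [[-1,0,0,-0.3,0],[-1,0,0,-0.3,0],[-1,0,0,-0.3,0],[-1,0,0,0,0]]
  ]
}}

```text
time_s: 57.42
tcp_pos: [0.5742, -0.1558, 0.1959]
eef_rot: [180.0, -0.0, -92.8]
contact_force: [-0.1, 1.1, -2.3]
gripper_width: 0.025
gripper_force: 30.0
```

No contact force. Down the remaining 23 mm.

{"name": "jog_arm", "arguments": {
  "deltas": [
    [[-1,0,0,-0.5,0],[-1,0,0,-0.5,0],[-1,0,0,-0.5,0],[-1,0,0,-0.5,0],[-1,0,0,-0.2,0],[-1,0,0,0,0]]
  ]
}}

```text
time_s: 58.18
tcp_pos: [0.5744, -0.1559, 0.1742]
eef_rot: [180.0, -0.0, -92.8]
contact_force: [-0.2, 0.1, -1.2]
gripper_width: 0.0254
gripper_force: 30.0
```

{"name": "jog_arm", "arguments": {
  "deltas": [
    [[-1,0,0,-0.1,0],[-1,0,0,-0.1,0],[-1,0,0,0,0],[0,0,0,0,0],[0,0,0,0,0],[0,0,0,2,0],[0,0,0,5,0],[0,0,0,5,0]]
  ]
}}

```text
time_s: 59.18
tcp_pos: [0.5743, -0.1559, 0.2937]
eef_rot: [180.0, -0.0, -92.8]
contact_force: [0.5, -0.5, -0.5]
gripper_width: 0.0435
gripper_force: 0.0
```

{"name": "jog_arm", "arguments": {
  "deltas": [
    [[-1,-4,0,0,-0.17],[-1,-4,0,0,-0.17],[-1,-4,-2,0,-0.17],[-1,-4,-3,0,-0.17],[-1,-0.7,-4,0,-0.17],[-1,0,-4,0,-0.17],[-1,0,-2.6,0,-0.17],[-1,0,0,0,-0.17]]
  ]
}}

```text
time_s: 60.18
tcp_pos: [0.4072, -0.3134, 0.2921]
eef_rot: [-180.0, -0.0, -171.2]
contact_force: [-0.9, 0.3, -0.6]
gripper_width: 0.0004
gripper_force: 0.0
```

{"name": "jog_arm", "arguments": {
  "deltas": [
    [[-1,0,0,0,-0.17],[-1,0,0,0,-0.04],[-1,0,0,0,0]]
  ]
}}

```text
time_s: 60.55
tcp_pos: [0.4074, -0.3119, 0.2925]
eef_rot: [-180.0, 0.0, 177.3]
contact_force: [-0.1, -0.1, -0.1]
gripper_width: -0.0
gripper_force: 0.0
```

```bash
python3 - <<'E'
from h import *
im=r.capture("top");s=r.capture("side");cv2.imwrite("pics/t14.png",im);cv2.imwrite("pics/s14.png",s)
st=r.get_state();print(st["tcp_pos"],st["eef_rot"])
cv2.imwrite("pics/c10.png",np.hstack([cv2.resize(s[130:220,280:370],(400,400),interpolation=cv2.INTER_CUBIC),cv2.resize(im[165:255,315:405],(400,400),interpolation=cv2.INTER_CUBIC)]))
# expected pointer tip pixel vs height
for z in(.16,.17,.18,.19,.2): print(z,proj("side",[.6592,-.1591,z]).round(1),proj("top",[.6592,-.1591,z]).round(1))
p,a=darkc(s,(310,330,140,190),45);print("head",p,a,"exp",proj("side",[.5743,-.1549,.167]),proj("side",[.5743,-.1549,.18]))
print("post",[proj("side",[*(np.array([.5743,-.1549])+[.0809,-.0889]),z]).round(1).tolist() for z in(.17,.2,.247)])
E
```

```text
[ 0.40742993 -0.31180816  0.2924329 ] [-1.79997103e+02  1.04221268e-02  1.77301523e+02]
0.16 [297.1 176.9] [344.4 177.5]
0.17 [297.  174.2] [344.6 177.1]
0.18 [297.  171.5] [344.7 176.7]
0.19 [296.9 168.8] [344.9 176.3]
0.2 [296.9 166. ] [345.1 175.8]
head [322.29 176.73] 41.0625 exp [322.18692101 177.06767297] [322.26486929 173.54157646]
post [[301.8, 163.8], [301.7, 155.9], [301.6, 143.3]]
```

View pics/c10.png

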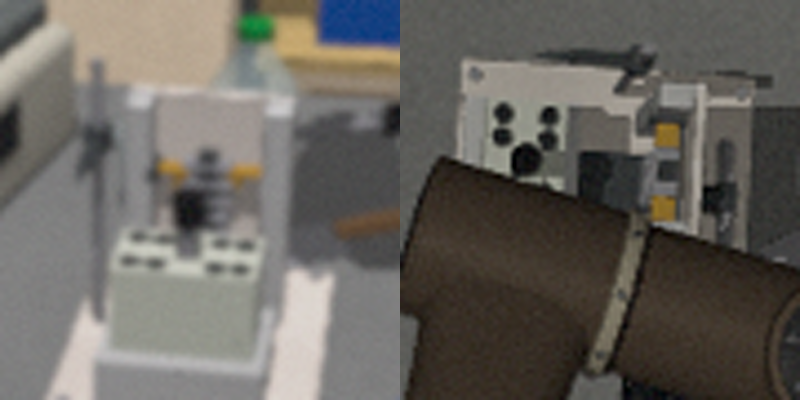

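The rod head at (322.3,176.7) matches a fully home rod (expected (322.2,177.1)). Now the pointer height, from pixels round (298,165).

```bash
python3 - <<'E'
from h import *
s=np.mean([cv2.cvtColor(cv2.imread(f"pics/s{i}.png"),cv2.COLOR_BGR2GRAY).astype(float) for i in(14,)],0).astype(int)
print("cols",list(range(290,310)))
for v in range(152,180): print(v,s[v,290:310].tolist())
t=cv2.cvtColor(cv2.imread("pics/t14.png"),cv2.COLOR_BGR2GRAY)
print("top cols",340)
for v in range(170,184): print(v,t[v,340:374].tolist())
E
```

```text
cols [290, 291, 292, 293, 294, 295, 296, 297, 298, 299, 300, 301, 302, 303, 304, 305, 306, 307, 308, 309]
152 [112, 114, 107, 109, 107, 103, 109, 122, 126, 121, 114, 108, 110, 114, 122, 126, 130, 137, 153, 178]
153 [110, 109, 107, 105, 106, 105, 110, 121, 123, 122, 114, 107, 109, 115, 125, 127, 126, 134, 151, 171]
154 [110, 106, 106, 107, 104, 103, 109, 120, 126, 124, 116, 107, 109, 113, 125, 128, 129, 131, 138, 150]
155 [110, 108, 105, 101, 103, 104, 110, 112, 126, 122, 114, 108, 107, 113, 123, 125, 125, 128, 129, 134]
156 [108, 105, 101, 104, 104, 101, 100, 106, 118, 114, 109, 103, 107, 107, 113, 122, 125, 129, 133, 138]
157 [105, 108, 106, 103, 102, 100, 93, 97, 109, 102, 100, 99, 97, 95, 104, 117, 130, 132, 132, 136]
158 [107, 105, 104, 104, 103, 99, 93, 93, 96, 84, 81, 87, 90, 81, 84, 106, 127, 136, 132, 135]
159 [107, 101, 104, 103, 99, 94, 87, 91, 87, 74, 64, 73, 71, 68, 75, 101, 129, 129, 130, 136]
160 [105, 104, 99, 98, 96, 90, 92, 93, 86, 69, 60, 58, 57, 52, 64, 97, 123, 132, 131, 133]
161 [104, 100, 102, 96, 89, 94, 101, 106, 96, 71, 64, 61, 56, 50, 61, 89, 115, 123, 129, 
[... 3230 characters left out ...]
 49, 49, 53, 41, 27, 43, 82, 94]
180 [147, 149, 145, 147, 149, 151, 151, 149, 146, 152, 156, 156, 154, 157, 155, 152, 153, 155, 146, 127, 124, 110, 105, 98, 90, 50, 34, 47, 50, 48, 45, 72, 105, 98]
181 [149, 148, 148, 144, 147, 148, 147, 150, 147, 146, 147, 145, 148, 148, 149, 149, 153, 150, 151, 153, 153, 154, 155, 158, 153, 94, 28, 25, 41, 43, 67, 120, 140, 115]
182 [147, 148, 146, 145, 146, 144, 147, 143, 145, 146, 148, 147, 146, 146, 148, 150, 150, 151, 150, 149, 150, 151, 156, 153, 122, 56, 52, 67, 90, 89, 97, 97, 93, 95]
183 [147, 147, 146, 146, 147, 148, 147, 145, 144, 147, 149, 147, 146, 147, 147, 146, 148, 151, 150, 151, 152, 150, 152, 146, 76, 53, 67, 123, 159, 152, 93, 98, 92, 87]
```

The tip ends at about (297.6,169.2), so its height is ≈188 mm ±3. The stack top now is at 130 mm; four teeth give 190 mm and three give 175 mm, so four strokes. First stroke:

{"name": "jog_arm", "arguments": {
  "deltas": [
    [[-1,0,0,-4,0],[-1,0,0,-3.8,0],[-1,0,0,-1.6,0],[-1,-0.1,0,-1.6,0],[-1,-0.1,0,-1.6,0],[-1,-0.2,0,-1.3,0],[-1,-0.1,0,-0.2,0],[-1,0,0,0,0]]
  ]
}}

```text
time_s: 61.65
tcp_pos: [0.405, -0.3123, 0.1534]
eef_rot: [-179.9, 0.3, 177.3]
contact_force: [1.1, 4.4, 8.0]
gripper_width: 0.0004
gripper_force: 3.9
```

{"name": "jog_arm", "arguments": {
  "deltas": [
    [[-1,0,0,-0.1,0],[-1,0,0,-0.1,0],[-1,0,0,0,0]]
  ]
}}

```text
time_s: 62.02
tcp_pos: [0.4051, -0.3124, 0.1523]
eef_rot: [-179.9, 0.3, 177.4]
contact_force: [1.4, 5.8, 15.3]
gripper_width: 0.0006
gripper_force: 7.7
```

{"name": "jog_arm", "arguments": {
  "deltas": [
    [[-1,0,0,-0.1,0],[-1,0,0,-0.1,0],[-1,0,0,0,0]]
  ]
}}

```text
time_s: 62.4
tcp_pos: [0.4053, -0.3124, 0.1516]
eef_rot: [-179.9, 0.4, 177.4]
contact_force: [-4.2, 9.8, 27.2]
gripper_width: 0.0007
gripper_force: 13.9
```

```bash
cat >> h.py <<'E'
def decktop(s): # side image: rod head blob + stack marks
    p,a=darkc(s,(312,332,110,190),45); return p,a
E
python3 - <<'E'
from h import *
s=r.capture("side");cv2.imwrite("pics/s15.png",s);print(decktop(s))
for n in range(6): print(n,proj("side",[.5743,-.1549,.167+.015*n]).round(1))
E
```

```text
(array([322.4 , 172.27]), np.float64(43.1875))
0 [322.2 177.1]
1 [322.3 173. ]
2 [322.4 168.9]
3 [322.5 164.7]
4 [322.6 160.5]
5 [322.6 156.2]
```

{"name": "jog_arm", "arguments": {
  "deltas": [
    [[-1,0.2,0,2,0],[-1,0.1,0,2,0],[-1,0.1,0,2,0],[-1,0.1,0,1.2,0],[-1,0,0,0,0],[-1,0,0,0,0]]
  ]
}}

```text
time_s: 63.2
tcp_pos: [0.407, -0.3116, 0.2185]
eef_rot: [180.0, -0.1, 177.2]
contact_force: [0.8, 0.7, -0.3]
gripper_width: 0.0002
gripper_force: 0.0
```

```bash
python3 - <<'E'
from h import *
s=r.capture("side");cv2.imwrite("pics/s16.png",s);print(decktop(s),r.get_state()["contact_force"])
E
```

```text
(array([322.15, 172.87]), np.float64(42.6875)) [-0.91241371 -0.06994373 -0.71703309]
```

One tooth up (172.9, expected 172.7). Second stroke.

{"name": "jog_arm", "arguments": {
  "deltas": [
    [[-1,0,0,-1.6,0],[-1,-0.1,0,-1.6,0],[-1,-0.1,0,-1.6,0],[-1,-0.2,0,-1.6,0],[-1,-0.1,0,-0.5,0],[-1,0,0,-0.2,0],[-1,0,0,-0.1,0],[-1,0,0,0,0]]
  ]
}}

```text
time_s: 64.25
tcp_pos: [0.4044, -0.3124, 0.1508]
eef_rot: [-179.9, 0.3, 177.4]
contact_force: [-5.8, 11.8, 38.4]
gripper_width: 0.0001
gripper_force: 19.8
```

{"name": "jog_arm", "arguments": {
  "deltas": [
    [[-1,0.2,0,2,0],[-1,0.1,0,2,0],[-1,0.1,0,2,0],[-1,0.1,0,1.2,0],[-1,0,0,0,0],[-1,0,0,0,0]]
  ]
}}

```text
time_s: 65.0
tcp_pos: [0.4067, -0.3115, 0.218]
eef_rot: [180.0, -0.1, 177.2]
contact_force: [-0.4, 0.1, -0.1]
gripper_width: 0.0002
gripper_force: 0.0
```

```bash
python3 - <<'E'
from h import *
s=r.capture("side");cv2.imwrite("pics/s17.png",s);print(decktop(s),r.get_state()["contact_force"])
E
```

```text
(array([322.39, 168.95]), np.float64(43.5625)) [ 0.40450451 -0.08374087 -0.54837014]
```

Two teeth. Third stroke, pressing slightly less deep.

{"name": "jog_arm", "arguments": {
  "deltas": [
    [[-1,0,0,-1.6,0],[-1,-0.1,0,-1.6,0],[-1,-0.1,0,-1.6,0],[-1,-0.2,0,-1.6,0],[-1,-0.1,0,-0.5,0],[-1,0,0,-0.1,0],[-1,0,0,0,0],[-1,0,0,0,0]]
  ]
}}

```text
time_s: 66.05
tcp_pos: [0.4043, -0.3124, 0.1515]
eef_rot: [-179.9, 0.2, 177.3]
contact_force: [-2.9, 6.7, 26.0]
gripper_width: 0.0004
gripper_force: 13.1
```

{"name": "jog_arm", "arguments": {
  "deltas": [
    [[-1,0.2,0,2,0],[-1,0.1,0,2,0],[-1,0.1,0,2,0],[-1,0.1,0,1,0],[-1,0,0,0,0],[-1,0,0,0,0]]
  ]
}}

```text
time_s: 66.8
tcp_pos: [0.4068, -0.3115, 0.218]
eef_rot: [180.0, -0.1, 177.2]
contact_force: [0.2, -0.2, -0.8]
gripper_width: 0.0004
gripper_force: 0.0
```

```bash
python3 - <<'E'
from h import *
s=r.capture("side");cv2.imwrite("pics/s18.png",s);print(decktop(s),r.get_state()["contact_force"])
cv2.imwrite("pics/c11.png",cv2.resize(s[140:200,285:350],(650,600),interpolation=cv2.INTER_CUBIC))
H=np.array([.5743,-.1549]);a=np.radians(-2.6);R=np.array([[np.cos(a),-np.sin(a)],[np.sin(a),np.cos(a)]])
for q in(.175,.19): print(q,[proj("side",[*(H+R@np.array(c)),q]).round(1).tolist() for c in((.055,.033),(.055,-.033),(-.055,.033))])
E
```

```text
(array([322.58, 164.86]), np.float64(41.6875)) [-0.0903881  -0.08372171  0.62636402]
0.175 [[304.0, 178.0], [307.6, 169.4], [337.8, 180.7]]
0.19 [[304.0, 173.8], [307.6, 165.4], [338.0, 176.6]]
```

View pics/c11.png

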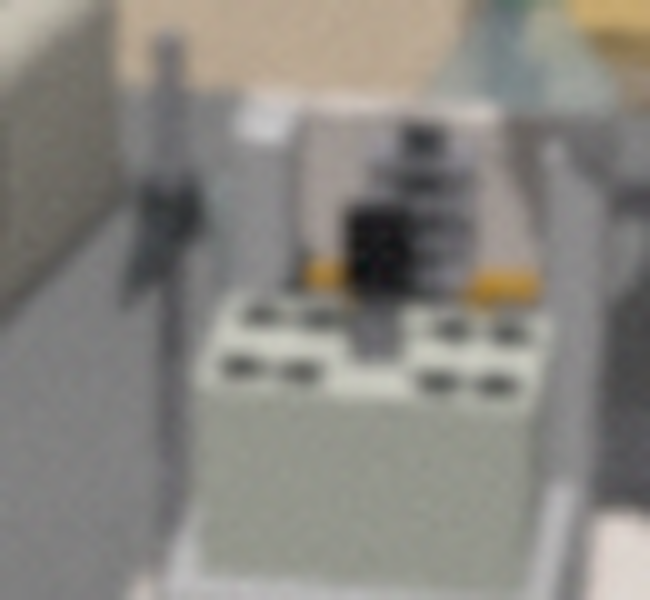

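At three teeth, the tip (297.8,169.4) is about 3.5 px (≈13 mm) above the level of the top face (row 172.9 at the tip's place). The fourth stroke brings it within about 2 mm.

{"name": "jog_arm", "arguments": {
  "deltas": [
    [[-1,0,0,-1.6,0],[-1,-0.1,0,-1.6,0],[-1,-0.1,0,-1.6,0],[-1,-0.2,0,-1.6,0],[-1,-0.1,0,-0.4,0],[-1,0,0,0,0],[-1,0,0,0,0],[-1,0,0,0,0]]
  ]
}}

```text
time_s: 67.85
tcp_pos: [0.4041, -0.3123, 0.1523]
eef_rot: [-179.9, 0.2, 177.3]
contact_force: [0.5, 3.8, 13.8]
gripper_width: 0.0002
gripper_force: 6.9
```

{"name": "jog_arm", "arguments": {
  "deltas": [
    [[-1,0.2,0,2,0],[-1,0.1,0,2,0],[-1,0.1,0,2,0],[-1,0.1,0,4,0],[-1,0,-2,3,0],[-1,0,0,0,0]]
  ]
}}

```text
time_s: 68.6
tcp_pos: [0.4083, -0.3329, 0.2822]
eef_rot: [-179.9, 0.2, 177.2]
contact_force: [0.1, 0.0, -1.1]
gripper_width: 0.0008
gripper_force: 0.0
```

```bash
python3 - <<'E'
from h import *
s=r.capture("side");im=r.capture("top");cv2.imwrite("pics/s19.png",s);print(decktop(s),r.get_state()["contact_force"])
cv2.imwrite("pics/c12.png",np.hstack([cv2.resize(s[135:205,280:350],(400,400),interpolation=cv2.INTER_CUBIC),cv2.resize(im[150:270,260:380],(400,400),interpolation=cv2.INTER_CUBIC)]))
E
```

```text
(array([322.85, 160.57]), np.float64(43.6875)) [-0.30950288  0.21946895  0.73948384]
```

View pics/c12.png

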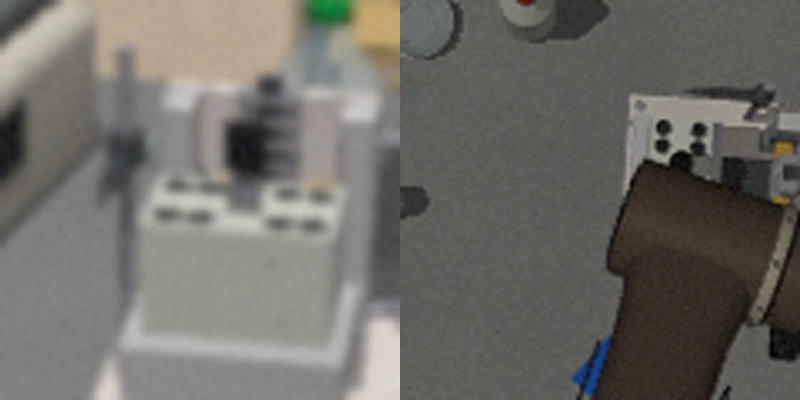

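The head at (322.9,160.6) confirms four teeth. The tip is level with the top face, the stack is square with the rod home, and the arm is clear.

```bash
python3 -c "
from plant import r
print(r.close_job())"
```

```text
the job is handed in; nothing more can be done
None
```

The job is handed in: all four tiers are stacked square on the deck (the bottom one was knocked aside mid-run and I put it back), the rod is fully home, and four strokes put the top face at about 190 mm against a pointer tip I measured at about 188 mm.

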